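Close a batch of product tins in the lever press and pack them

ROBOT

A 6-joint arm with a two-finger parallel gripper is mounted at the origin on the work surface. World frame = base frame: x ahead of the robot, y to its left, z up, the work surface at z = 0. Lengths are in m, angles in rad, forces in N, time in s.
With the tool pointing down it reaches from about 0.375 to 0.9 m from the base axis. Payload 3.1 kg.
Tool frame: the origin (TCP) lies where the fingers leave the gripper's body, on its centre line; the fingertips stand 70 mm ahead of it and the grasp point (between the pads) lies 51 mm ahead of it; z points along the fingers, y is the line along which they close (so a half turn about z gives the same grasp; the last joint's range is limited). The gripper opens to 87 mm and grips with 3 to 60 N. Pads are 19 mm wide; open, the fingers measure 117 mm over their backs; the gripper's body (75 mm by 190 mm) begins 51 mm behind the grasp point.
Start: joints at [0.932, 0.527, 1.433, -0, 1.181, -0.178], TCP at [0.277, 0.56, 0.292] pointing down, gripper open.
Joint ranges: [-3.08, 3.08], [-0.75, 2.2], [0.22, 2.44], [-1.43, 4.57], [0, 2.65], [-2.85, 2.85]. Speed limits (rad/s): [2.79, 2.79, 3.14, 3.14, 3.14, 3.14].

INTERFACE

Orientations are given as a unit quaternion [x, y, z, w].
In Python, from rig import arm, imaging gives the robot as it stands. The module is installed in compiled form; this text tells all that it offers.
- The arm moves only by the tool jog_arm, never from a script. Its argument "motion" is a list of rows, each a list of 7 numbers: the shift along the tool's x, y, z in m, then the turn, a rotation vector about the tool's x, y, z in rad, then the opening, from -1 (shut) to 1 (fully open). In form: [[tx, ty, tz, rx, ry, rz, grip], ...]. A call has 1 to 12 rows; each row is the pose to reach, as a shift and turn from the pose commanded when the call began, along the tool's axes at that moment; what a row does not reach only later rows make up. A row lasts 1/8 s, in which the tool goes at most 62.5 mm and 10.7 degrees, less where a joint would pass 70% of its speed; a pose out of reach is approached as far as the arm can. A call with a gripper value outside its range is refused whole. The fingers move at their own pace and stop on an object; "grip_force" is the grip in N (left out, the last holds). Time passes only in rows, so rows that repeat a pose let the fingers close. It gives the time, the measured TCP pose, the force, the opening and the grip force at its end, in the units of the state.
- arm.get_state(): the state, without advancing time (a new reading comes with each control period).
- imaging.grab_frame(name): name is "side" or "top"; returns the picture (384x512x3 uint8, red, green, blue); there is no depth.
- imaging.camera_info(name): a dict with "vfov" (degrees; the focal length in pixels is half the picture's height over the tangent of half this angle, whatever the lens; pixels are square), "cx", "cy" (the principal point, pixels), "cam_to_world" (4x4, takes a point from camera to world coordinates). Camera axes: x right, y up, looking along -z (the intrinsics and any distortion apply to the point x, -y, -z); pixel columns grow to the right and rows downward; lengths in m; the calibration is good to about 2 mm. A picture is of the moment at which its call begins. camera_info takes no time and is no camera call.
- arm.finish_job(): hands the job in; it is judged then, once.
The state is a dict: "t": time; "q": joint angles; "joint_velocities": joint speeds; "effort": joint torques, N m; "tool_pos": TCP position; "tcp_rot": TCP orientation; "ft_force": force on the tool from outside, world axes, zero at the start; "ft_torque": the same for the moment, N m; "finger_gap": finger opening in m; "grip_force": force on a finger pad.
Only numpy, scipy, OpenCV 4.12 (cv2) and the standard library are available. Lean on these libraries where they do the work, as an engineer would, in place of code of your own. Each camera call takes 0.05 s, during which the arm holds its last target. There are 200 camera calls.

TASK

Pull the press's blue tray out to its stop, stand all the tins upright in it, one to a bay, push the tray fully home, then pull the red lever all the way down so that the feet press the lids shut, hold it there for a second and ease it back up slowly without letting it fly. Then pull the tray out to its stop again, move all the tins into the cardboard carton, standing upright side by side on its floor, and push the empty tray fully home. Leave the other things on the bench where they are.

Things in the scene. Friction and masses are not known exactly. Their poses are not given: they have to be found in the camera images.
- tin0: round product tin, aluminium with a green lid and a white dot on top, 52 mm diameter, 40 mm high, 90 g; origin at the centre of its underside, z up. 2 or 3 of the three tins are present
- tin1: round product tin, aluminium with a green lid and a white dot on top, 52 mm diameter, 40 mm high, 90 g; origin at the centre of its underside, z up. 2 or 3 of the three tins are present
- tin2: round product tin, aluminium with a green lid and a white dot on top, 52 mm diameter, 40 mm high, 90 g; origin at the centre of its underside, z up. 2 or 3 of the three tins are present
- press: white bench lever press, 236 mm wide (y); its x points from its open front (facing the robot) to its back; origin on the table under the middle of its row of feet, where the tray's middle is when home. The head's front face is at its x = -0.033, 130 to 205 mm high; below it side columns at y = +-0.111
- platen: moving bar with three sprung round rubber feet in the press's head, coupled to the lever; its origin is at the level of the feet's lower faces, 83 mm over the table at rest; it goes down 29 mm over the lever's full stroke, and the feet then press the tins standing in the tray
- lever (a joint): red-handled sprung lever on the press's right side (its -y side): 0 = up at rest, 1.0 rad = fully down at its stop; the spring pushes it back up (about 4 to 11 N at the handle)
- lever_grip (a point): grip point in the middle of the red handle bar, a bar along the press's y, 18 mm diameter, 88 mm long; moves on a 170 mm arc about lever_pivot. At rest it is 266 mm above the table and 95 mm in front of the press's origin, fully down 104 mm above the table and 112 mm in front
- lever_pivot (a point): point on the lever's hinge axis (the axis is the press's y), level with lever_grip along it, 170 mm above the table
- tray (a joint): blue loading tray of the press: 0 = fully home under the feet, 0.15 m = pulled out to its stop; slides along the press's -x towards the robot
- tray_knob (a point): middle of the tray's upright black knob, 18 mm diameter, reaching from 20 to 62 mm above the table; this point is 48 mm above the table and 100 mm in front of the tray's middle; free all round
- bay0 (a point): centre of the floor of the tray's bay on the press's +y side (20 mm above the table); moves with the tray; its axes are the press's. Bays are 64 mm (x) by 61 mm (y) inside; the walls round them are 12 mm above the floor and 4 mm thick
- bay1 (a point): the same for the middle bay, 65 mm from the outer ones
- bay2 (a point): the same for the bay on the press's -y side
- carton: open cardboard shipping carton, loose, 130 mm (its x) by 230 mm (its y) by 42 mm high, walls and floor 4 mm; origin at the centre of its underside
- carton_in (a point): centre of the carton's inner floor, axes as the carton's
- sanitiser: bystander: white pump bottle with a red band, 68 mm diameter, 175 mm high; origin under its centre
- tape_roll: bystander: roll of yellow tape lying flat, 96 mm diameter, 25 mm high; origin under its centre
- marker: bystander: white and blue marker lying flat, 130 mm long along its x, 13 mm thick; origin under its middle
- label_block: bystander: block of paper labels, 60 x 60 x 35 mm; origin under its centre
- scrap_cup: bystander: grey plastic cup, 70 mm diameter, 80 mm high; origin under its centre
Things that resemble listed ones, but are neither listed nor needed, are in the scene too. What is shaped like the tin2 but black or pink is not meant. Leave any black or pink look-alike of the tin0 alone.

How it is judged:
On the way, in this order (a step that is already met when the one before it is completed fails the run):
1. the tray is pulled out to its stop (value of joint tray above 0.142 m), for 0.2 s.
2. every tin stands upright in a bay of the pulled-out tray (x of tin0 in the frame of bay1 between -0.015 and 0.015 m and y of tin0 in the frame of bay1 between -0.085 and 0.085 m and z of tin0 in the frame of bay1 between -0.006 and 0.008 m and angle between each of tin0, tin1, tin2's own z axis and vertical below 0.15 rad and x of tin1 in the frame of bay1 between -0.015 and 0.015 m and y of tin1 in the frame of bay1 between -0.085 and 0.085 m and z of tin1 in the frame of bay1 between -0.006 and 0.008 m and x of tin2 in the frame of bay1 between -0.015 and 0.015 m and y of tin2 in the frame of bay1 between -0.085 and 0.085 m and z of tin2 in the frame of bay1 between -0.006 and 0.008 m and value of joint tray above 0.12 m and contact force between the fingers and tin0 below 0.1 N and contact force between the fingers and tin1 below 0.1 N and contact force between the fingers and tin2 below 0.1 N), for 0.2 s.
3. the tray is fully home with every tin in it (x of tin0 in the frame of bay1 between -0.015 and 0.015 m and y of tin0 in the frame of bay1 between -0.085 and 0.085 m and z of tin0 in the frame of bay1 between -0.006 and 0.008 m and angle between each of tin0, tin1, tin2's own z axis and vertical below 0.15 rad and x of tin1 in the frame of bay1 between -0.015 and 0.015 m and y of tin1 in the frame of bay1 between -0.085 and 0.085 m and z of tin1 in the frame of bay1 between -0.006 and 0.008 m and x of tin2 in the frame of bay1 between -0.015 and 0.015 m and y of tin2 in the frame of bay1 between -0.085 and 0.085 m and z of tin2 in the frame of bay1 between -0.006 and 0.008 m and value of joint tray below 0.007 m), for 0.2 s.
4. the lever is held fully down and every tin is pressed by the feet (value of joint lever above 0.93 rad and value of joint tray below 0.007 m and contact force between platen and tin0 above 0.5 N and contact force between platen and tin1 above 0.5 N and contact force between platen and tin2 above 0.5 N), for 0.5 s.
5. the lever is back up (value of joint lever below 0.06 rad), for 0.2 s.
6. the tray is pulled out to its stop again (value of joint tray above 0.142 m), for 0.2 s.
At the end, for the whole second after the job is handed in: every tin stands upright (within 0.15 rad) and still on the carton's floor (within 8 mm in height), the carton is flat, the tray is home within 7 mm and the lever is up within 0.06 rad (x of tin0 in the frame of carton_in between -0.045 and 0.045 m and y of tin0 in the frame of carton_in between -0.095 and 0.095 m and z of tin0 in the frame of carton_in between -0.006 and 0.008 m and angle between each of tin0, tin1, tin2's own z axis and vertical below 0.15 rad and linear speed of each of tin0, tin1, tin2, carton below 0.02 m/s and x of tin1 in the frame of carton_in between -0.045 and 0.045 m and y of tin1 in the frame of carton_in between -0.095 and 0.095 m and z of tin1 in the frame of carton_in between -0.006 and 0.008 m and x of tin2 in the frame of carton_in between -0.045 and 0.045 m and y of tin2 in the frame of carton_in between -0.095 and 0.095 m and z of tin2 in the frame of carton_in between -0.006 and 0.008 m and value of joint tray below 0.007 m and value of joint lever below 0.06 rad and angle between carton's own z axis and vertical below 0.1 rad); the robot touches nothing.
It fails at once if the lever flies back up (faster than 1.0 rad/s, 17 cm/s at the handle) (velocity of joint lever below -1 rad/s).
It fails at once if a bystander is moved by more than 4 cm or knocked over (distance of any of sanitiser, tape_roll, marker, label_block, scrap_cup from where it was at the start of the episode above 0.04 m or angle between any of sanitiser, tape_roll, marker, label_block, scrap_cup's own z axis and vertical above 0.5 rad).
Of tin0, tin1, tin2 only 2 to 3 are there at a start; the rules pass over those that are not, and their reading is None.
At some moment in a run one of tin0, tin1, tin2, carton may be knocked a few centimetres aside while the robot is not near it.
It also fails if it takes over 210 s, if anything falls off the work surface, if the arm or the gripper's body presses on something with over 40 N, if the wrist force passes 120 N, or if a joint passes its speed limit or range.

## Working session

There is one attempt and no reset: what is moved stays moved. The work goes in short steps, Python scripts to look and compute and a tool call to move; the robot and the scene stay as the last step left them, time stands still between calls to the robot, and variables do not carry over. Pictures are saved under pics/ and viewed, at most 14 in all, crops included, and the job is handed in when it is done.

Besides the shell and the picture viewer there is one more tool, called after "Emit:" as name(argument=value, ...), one argument or row to a line, values as JSON. jog_arm: Moves the arm, as the interface text tells. Its arguments: {"type":"object","properties":{"motion":{"type":"array","items":{"type":"array","items":{"type":"number"}}},"grip_force":{"type":"number"}},"required":["motion"]}

```bash
mkdir -p pics; python3 - <<'E'
from rig import arm, imaging
import cv2
for n in("side","top"):
    f=imaging.grab_frame(n); cv2.imwrite(f"pics/{n}0.png",f[:,:,::-1])
    print(n,imaging.camera_info(n))
print(arm.get_state())
E
```

```text
side {'vfov': 46.579864379169585, 'cx': 252.6056047774891, 'cy': 190.93860169573364, 'cam_to_world': array([[-0.98132397, -0.15588526,  0.11270782,  0.68362723],
       [ 0.19235576, -0.79036906,  0.58164938,  0.62682593],
       [-0.00158979,  0.59246648,  0.80559354,  1.17456682],
       [ 0.        ,  0.        ,  0.        ,  1.        ]])}
top {'vfov': 49.445428227028486, 'cx': 253.48528476984544, 'cy': 189.2174086451963, 'cam_to_world': array([[ 0.004394  ,  0.99003132, -0.14077882,  0.37810039],
       [-0.99998382,  0.00485889,  0.00295871, -0.07885081],
       [ 0.00361325,  0.14076354,  0.99003665,  1.3176176 ],
       [ 0.        ,  0.        ,  0.        ,  1.        ]])}
{'t': 0.1, 'q': array([ 9.32503496e-01,  5.28388438e-01,  1.43376048e+00, -2.66067589e-05,
        1.18135589e+00, -1.78454258e-01]), 'joint_velocities': array([ 0.00022498, -0.00106997, -0.0034236 ,  0.000503  ,  0.00121426,
        0.00201156]), 'effort': array([-4.44423949e-04, -4.40984309e+01, -1.77150142e+01,  6.35129353e-02,
        5.34192973e-02, -1.09102871e-05]), 'tool_pos': array([0.27702206, 0.55968509, 0.29136433]), 'tcp_rot': array([ 2.27893901e-01,  9.73685501e-01, -8.82343649e-04, -3.68384392e-04]), 'ft_force': array([ 0.54499545, -0.56862661,  0.05519612]), 'ft_torque': array([-0.01160745, -0.04134486, -0.05606128]), 'grip_force': 0.0, 'finger_gap': 0.08713331934760864}
```

View pics/top0.png

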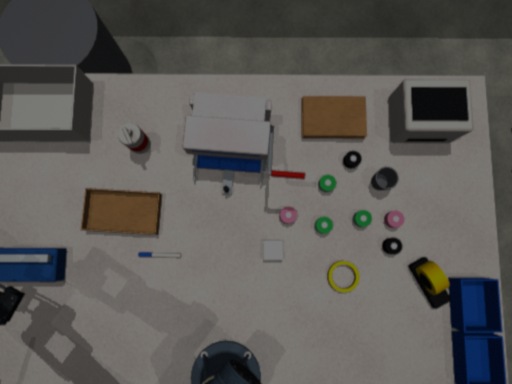

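View pics/side0.png

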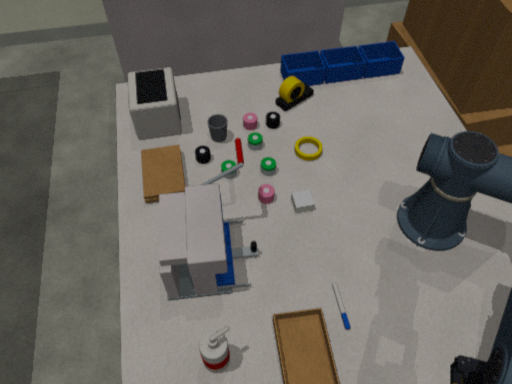

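The top view shows the press head at (228,135), the tray knob at (227,188) and the red lever bar at (288,175). The green tins are at (327,183), (324,226) and (362,219), and the open carton is at (121,212). The pink tin at (288,216) is near the lever.

```bash
cat >h.py <<'E'
from rig import arm, imaging
import cv2, numpy as np
from scipy.spatial.transform import Rotation as R
def frame(n,save=None):
    f=imaging.grab_frame(n)
    if save: cv2.imwrite(f"pics/{save}.png",f[:,:,::-1])
    return f
def fpx(c): return 192/np.tan(np.radians(c["vfov"])/2)
def ray(n,u,v):
    c=imaging.camera_info(n);T=c["cam_to_world"];f=fpx(c)
    return T[:3,3],T[:3,:3]@np.array([(u-c["cx"])/f,-(v-c["cy"])/f,-1])
def plane(n,u,v,z):
    o,d=ray(n,u,v);return o+d*(z-o[2])/d[2]
def proj(n,p):
    c=imaging.camera_info(n);T=c["cam_to_world"];f=fpx(c)
    q=T[:3,:3].T@(np.array(p)-T[:3,3]);return np.array([c["cx"]+f*q[0]/-q[2],c["cy"]-f*q[1]/-q[2]])
def tri(pa,pb):
    o1,d1=ray("top",*pa);o2,d2=ray("side",*pb)
    A=np.c_[d1,-d2];s=np.linalg.lstsq(A,o2-o1,rcond=None)[0]
    a,b=o1+s[0]*d1,o2+s[1]*d2;return (a+b)/2,np.linalg.norm(a-b)
def hsv(f): return cv2.cvtColor(f,cv2.COLOR_RGB2HSV)
def blobs(m,amin=15):
    n,l,s,c=cv2.connectedComponentsWithStats(m.astype(np.uint8));return [(c[i],s[i][4],l==i) for i in range(1,n) if s[i][4]>=amin]
def green(f):
    h=hsv(f);return (h[...,0]>45)&(h[...,0]<80)&(h[...,1]>110)&(h[...,2]>40)
def tins(n,f=None):
    f=frame(n) if f is None else f
    out=[]
    for c,a,m in blobs(green(f),20):
        cs,_=cv2.findContours(m.astype(np.uint8),cv2.RETR_EXTERNAL,cv2.CHAIN_APPROX_NONE)
        (x,y),(w,hh),_=cv2.fitEllipse(max(cs,key=len)) if len(max(cs,key=len))>5 else (c,(0,0),0)
        out.append((x,y,a,w,hh))
    return out
def red(f):
    h=hsv(f);return ((h[...,0]<6)|(h[...,0]>174))&(h[...,1]>170)&(h[...,2]>90)
def carton(f,n="top"):
    h=hsv(f);return (h[...,0]>8)&(h[...,0]<22)&(h[...,1]>70)&(h[...,2]>40)
def blue(f):
    h=hsv(f);return (h[...,0]>105)&(h[...,0]<125)&(h[...,1]>150)&(h[...,2]>40)
E
python3 - <<'E'
from h import *
np.set_printoptions(precision=4,suppress=True)
F={n:frame(n) for n in("top","side")}
for n in F:
    for t in tins(n,F[n]): print(n,np.round(t,1),plane(n,t[0],t[1],.04))
    for c,a,m in blobs(red(F[n])):
        print(n,"red",c,a,cv2.minAreaRect(np.argwhere(m)[:,::-1].astype(np.float32)))
    for c,a,m in blobs(blue(F[n]),100):
        print(n,"blue",c,a,cv2.minAreaRect(np.argwhere(m)[:,::-1].astype(np.float32)))
    for c,a,m in blobs(carton(F[n]),300):
        r=cv2.minAreaRect(np.argwhere(m)[:,::-1].astype(np.float32)); print(n,"brown",c,a,r)
        for p in cv2.boxPoints(r): print("   ",plane(n,p[0],p[1],.042))
    cv2.imwrite(f"pics/{n}c.png",cv2.resize(F[n][80:230,160:310] if n=="top" else F[n][170:310,140:300],None,fx=4,fy=4,interpolation=2)[:,:,::-1])
E
```

```text
top [327.  182.7 176.   15.2  15.9] [ 0.5814 -0.3107  0.04  ]
top [362.3 218.2 183.   15.4  16.2] [ 0.4718 -0.4168  0.04  ]
top [323.7 224.7 177.   15.3  16.1] [ 0.4513 -0.298   0.04  ]
top red [287.6034 173.6638] 116 ((287.4862060546875, 173.66552734375), (31.308149337768555, 3.570955991744995), 4.763641834259033)
top blue [228.6423 163.1609] 752 ((228.59999084472656, 163.1999969482422), (63.04452896118164, 11.964653968811035), 4.398705005645752)
top blue [ 29.153  266.9682] 1320 ((28.499996185302734, 264.5), (56.99999237060547, 30.999996185302734), -0.0)
top blue [476.9722 330.4106] 2767 ((482.1018371582031, 331.026611328125), (106.76300048828125, 39.046653747558594), 86.18592071533203)
top brown [333.7549 116.6447] 2705 ((334.0, 117.0), (42.0, 64.0), 90.0)
    [ 0.8608 -0.2362  0.042 ]
    [ 0.862  -0.4408  0.042 ]
    [ 0.7241 -0.4361  0.042 ]
    [ 0.723  -0.2346  0.042 ]
top brown [121.7033 211.1905] 3060 ((120.34827423095703, 211.07933044433594), (77.16073608398438, 42.16241455078125), 3.3664605617523193)
    [0.432  0.4429 0.042 ]
    [0.5614 0.4434 0.042 ]
    [0.5485 0.2053
[... 564 characters left out ...]
)
side brown [465.96    58.6346] 11876 ((449.0, 78.0), (156.0, 124.0), 90.0)
    [-0.2904 -1.1404  0.042 ]
    [-0.8485 -1.0295  0.042 ]
    [-0.3496 -0.166   0.042 ]
    [ 0.0566 -0.2462  0.042 ]
side brown [161.6029 171.7583] 2007 ((161.8599853515625, 173.51998901367188), (53.315853118896484, 42.567832946777344), 81.8698959350586)
    [ 0.8757 -0.4346  0.042 ]
    [ 0.7332 -0.4343  0.042 ]
    [ 0.7315 -0.208   0.042 ]
    [ 0.8618 -0.2104  0.042 ]
side brown [304.3845 347.6209] 3888 ((305.2339172363281, 348.72015380859375), (79.11679077148438, 54.786338806152344), 80.13418579101562)
    [0.5539 0.2126 0.042 ]
    [0.4079 0.2151 0.042 ]
    [0.4321 0.409  0.042 ]
    [0.5637 0.4045 0.042 ]
```

View pics/topc.png

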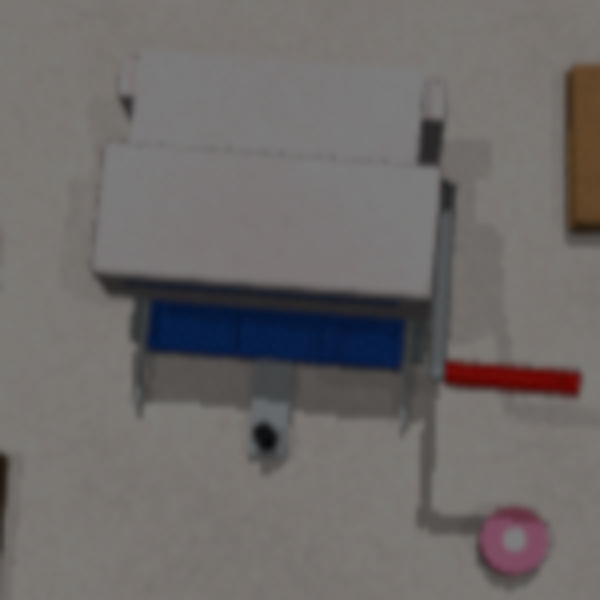

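View pics/sidec.png

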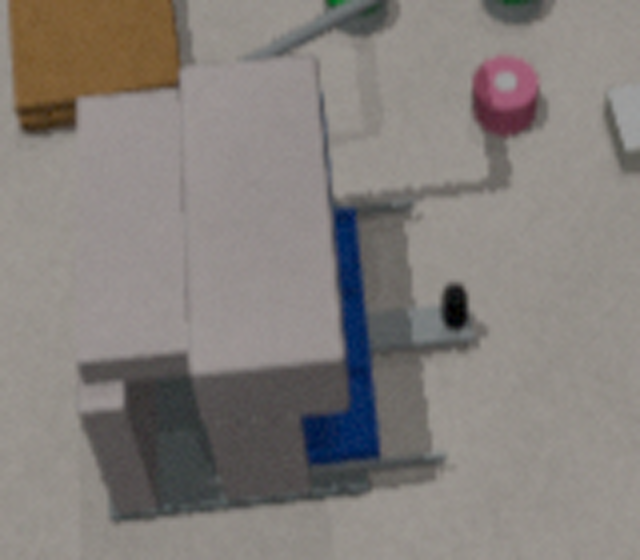

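The crops show the knob top at about (226.2,188.7) in the top view and (254.2,242.5) in the side view. The press is turned by roughly 4 to 5 degrees.

```bash
python3 - <<'E'
from h import *
np.set_printoptions(precision=4,suppress=True)
k=tri((226.2,188.4),(254,243.5));print("knobtop",k, plane("top",226.2,188.4,.06),plane("side",254,243.5,.06))
b=tri((287.5,173.66),(238.67,150.35));print("bar mid",b)
F=frame("top")
ts=[]
for nm,(p,q),z in [("headfront",((160+95/4,80+275/4),(160+433/4,80+302/4)),.205),("trayfront",((160+148/4,80+352/4),(160+405/4,80+369/4)),.032),("headback",((160+112/4,80+145/4),(160+441/4,80+168/4)),.205)]:
    a,c=plane("top",*p,z),plane("top",*q,z);d=a-c
    print(nm,a,c,(a+c)/2,"len",np.linalg.norm(d),"yaw",np.degrees(np.arctan2(-d[0],d[1])))
m=[m for c,a,m in blobs(red(F))][0];pt=np.argwhere(m)[:,::-1].astype(np.float32)
vx,vy,x,y=cv2.fitLine(pt,2,0,.01,.01).ravel();a=plane("top",x-15*vx,y-15*vy,.266);c=plane("top",x+15*vx,y+15*vy,.266);d=a-c;print("bar",a,c,np.degrees(np.arctan2(-d[0],d[1])))
d=b[0]-k[0];print(d)
E
```

```text
knobtop (array([0.5594, 0.0012, 0.0527]), np.float64(0.0014002139331160924)) [0.559  0.0005 0.06  ] [0.5596 0.0056 0.06  ]
bar mid (array([ 0.5677, -0.1687,  0.2681]), np.float64(0.00038308024649907457))
headfront [0.647  0.1088 0.205 ] [ 0.6294 -0.122   0.205 ] [ 0.6382 -0.0066  0.205 ] len 0.23145955423084752 yaw -4.3694188087710755
trayfront [0.6272 0.0947 0.032 ] [ 0.6147 -0.1068  0.032 ] [ 0.621 -0.006  0.032] len 0.20185874005876722 yaw -3.5553226258905637
headback [0.739  0.0996 0.205 ] [ 0.7238 -0.1276  0.205 ] [ 0.7314 -0.014   0.205 ] len 0.22770132841742602 yaw -3.818803966648537
bar [ 0.5714 -0.1317  0.266 ] [ 0.565  -0.2082  0.266 ] -4.7193213972925
[ 0.0083 -0.1699  0.2155]
```

```bash
cat >>h.py <<'E'
np.set_printoptions(precision=4,suppress=True)
YAW=-.0733; PX=np.array([np.cos(YAW),np.sin(YAW),0]); PY=np.array([-np.sin(YAW),np.cos(YAW),0])
def go(p,th):  # shift+turn to put TCP at p, tool down, tool y along angle th
    s=arm.get_state();Rc=R.from_quat(s["tcp_rot"])
    y=np.array([np.cos(th),np.sin(th),0]);z=np.array([0,0,-1.]);Rt=R.from_matrix(np.c_[np.cross(y,z),y,z])
    print("shift",Rc.inv().apply(np.array(p)-s["tool_pos"]),"turn",(Rc.inv()*Rt).as_rotvec(),"t",round(s["t"],2),"tcp",s["tool_pos"],"F",s["ft_force"],"gap",round(s["finger_gap"],4))
E
python3 -c "
from h import *
go((.559,.002,.2),np.pi/2+YAW)"
```

```text
shift [-0.5001 -0.3748  0.0921] turn [-0.0009 -0.0003 -0.3865] t 0.25 tcp [0.2772 0.5599 0.2918] F [-0.3113 -1.1555 -0.5105] gap 0.0872
```

Emit:
jog_arm(
  motion=[
    [-0.5, -0.375, 0.092, -0.001, 0, -0.3865, 1],
    [-0.5, -0.375, 0.092, -0.001, 0, -0.3865, 1],
    [-0.5, -0.375, 0.092, -0.001, 0, -0.3865, 1],
    [-0.5, -0.375, 0.092, -0.001, 0, -0.3865, 1],
    [-0.5, -0.375, 0.092, -0.001, 0, -0.3865, 1],
    [-0.5, -0.375, 0.092, -0.001, 0, -0.3865, 1],
    [-0.5, -0.375, 0.092, -0.001, 0, -0.3865, 1],
    [-0.5, -0.375, 0.092, -0.001, 0, -0.3865, 1],
    [-0.5, -0.375, 0.092, -0.001, 0, -0.3865, 1],
    [-0.5, -0.375, 0.092, -0.001, 0, -0.3865, 1],
    [-0.5, -0.375, 0.092, -0.001, 0, -0.3865, 0.2],
    [-0.5, -0.375, 0.092, -0.001, 0, -0.3865, 0.2],
  ],
  grip_force=25,
)

```text
t: 1.75
tool_pos: [0.5588, 0.0016, 0.1999]
tcp_rot: [0.038, 0.999, 0.001, -0.0]
ft_force: [-0.4, 0.2, 0.1]
finger_gap: 0.0745
grip_force: 0.0
```

```bash
python3 -c "
from h import *
go((.559,.002,.1),np.pi/2+YAW)"
```

```text
shift [-0.0002  0.0002  0.0999] turn [ 0.0015 -0.0009 -0.0019] t 1.75 tcp [0.5588 0.0016 0.1999] F [-0.377   0.2437  0.0672] gap 0.0745
```

Emit:
jog_arm(
  motion=[
    [0, 0, 0.05, 0, 0, 0, 0.2],
    [0, 0, 0.1, 0, 0, 0, 0.2],
    [0, 0, 0.1, 0, 0, 0, 0.2],
    [0, 0, 0.1, 0, 0, 0, -1],
    [0, 0, 0.1, 0, 0, 0, -1],
    [0, 0, 0.1, 0, 0, 0, -1],
    [0, 0, 0.1, 0, 0, 0, -1],
    [0, 0, 0.1, 0, 0, 0, -1],
    [0, 0, 0.1, 0, 0, 0, -1],
    [0, 0, 0.1, 0, 0, 0, -1],
  ],
  grip_force=25,
)

```text
t: 3.0
tool_pos: [0.5596, 0.0038, 0.1014]
tcp_rot: [0.038, 0.999, 0.002, 0.001]
ft_force: [0.5, 6.0, 5.1]
finger_gap: 0.0176
grip_force: 25.0
```

Emit:
jog_arm(
  motion=[
    [0.02, 0.002, 0, 0, 0, 0, -1],
    [0.04, 0.002, 0, 0, 0, 0, -1],
    [0.06, 0.002, 0, 0, 0, 0, -1],
    [0.08, 0.002, 0, 0, 0, 0, -1],
    [0.1, 0.002, 0, 0, 0, 0, -1],
    [0.115, 0.002, 0, 0, 0, 0, -1],
    [0.125, 0.002, 0, 0, 0, 0, -1],
    [0.13, 0.002, 0, 0, 0, 0, -1],
    [0.13, 0.002, 0, 0, 0, 0, -1],
  ],
)

```text
t: 4.12
tool_pos: [0.4299, 0.0137, 0.1013]
tcp_rot: [0.037, 0.999, 0.0, 0.001]
ft_force: [-0.9, 1.6, 9.5]
finger_gap: 0.0174
grip_force: 25.0
```

Emit:
jog_arm(
  motion=[
    [0.005, 0, 0, 0, 0, 0, -1],
    [0.01, 0, 0, 0, 0, 0, -1],
    [0.014, 0, 0, 0, 0, 0, -1],
    [0.018, 0, 0, 0, 0, 0, -1],
    [0.022, 0, 0, 0, 0, 0, -1],
    [0.022, 0, 0, 0, 0, 0, -1],
  ],
)

```text
t: 4.88
tool_pos: [0.4214, 0.0141, 0.1015]
tcp_rot: [0.039, 0.999, -0.001, 0.017]
ft_force: [22.9, 18.3, -7.0]
finger_gap: 0.0171
grip_force: 25.0
```

Emit:
jog_arm(
  motion=[
    [-0.012, 0, 0, 0, 0, 0, -1],
    [-0.012, 0, 0, 0, 0, 0, -0.3],
    [-0.012, 0, 0, 0, 0, 0, -0.3],
    [-0.012, 0, 0, 0, 0, 0, -0.3],
    [-0.012, 0, -0.03, 0, 0, 0, -0.3],
    [-0.012, 0, -0.09, 0, 0, 0, -0.3],
    [-0.012, 0.0, -0.15, 0, 0, 0, 0],
    [-0.012, -0.06, -0.15, 0, 0, 0.18, 0.5],
    [-0.012, -0.12, -0.15, 0, 0, 0.36, 1],
    [-0.012, -0.18, -0.15, 0, 0, 0.54, 1],
    [-0.012, -0.24, -0.15, 0, 0, 0.72, 1],
    [-0.012, -0.28, -0.15, 0, 0, 0.9, 1],
  ],
)

```text
t: 6.38
tool_pos: [0.398, -0.2674, 0.2496]
tcp_rot: [0.471, 0.882, 0.0, -0.0]
ft_force: [0.7, -0.2, -0.4]
finger_gap: 0.0816
grip_force: 0.0
```

```bash
python3 - <<'E'
from h import *
F=frame("top","top1"); G=frame("side","side1")
for t in tins("top",F): print(np.round(t,1),plane("top",t[0],t[1],.04))
for t in tins("side",G): print(np.round(t,1),plane("side",t[0],t[1],.04))
cv2.imwrite("pics/top1c.png",cv2.resize(F[100:250,170:320],None,fx=4,fy=4,interpolation=2)[:,:,::-1])
go((.4525,-.2965,.18),YAW)
E
```

```text
[327.  182.7 175.   15.2  15.9] [ 0.5814 -0.3107  0.04  ]
[362.5 218.1 171.   15.   16.1] [ 0.4721 -0.4174  0.04  ]
[254.6 138.5 118.   11.6  13.7] [ 0.4747 -0.4117  0.04  ]
[268.  163.6 137.   12.8  14.2] [ 0.4534 -0.2927  0.04  ]
[227.2 164.9  77.    8.   13.8] [ 0.5867 -0.3131  0.04  ]
shift [-0.0523  0.0294  0.0699] turn [0.0011 0.0021 0.6643] t 6.47 tcp [ 0.3988 -0.2693  0.2498] F [-0.2874  0.2362  0.1733] gap 0.085
```

View pics/top1c.png

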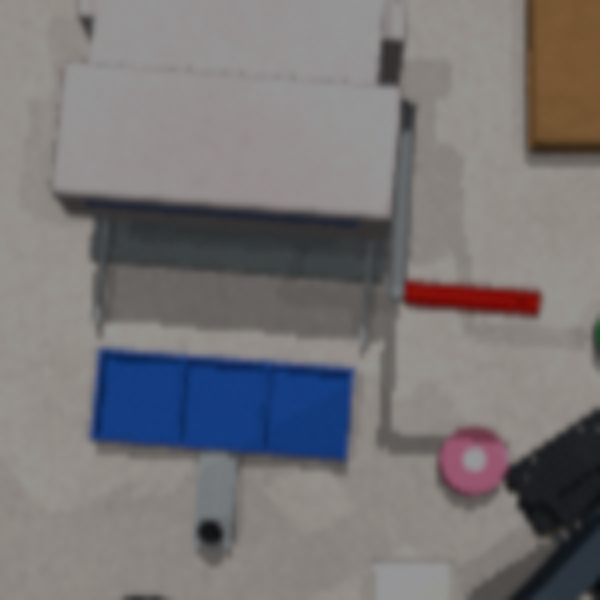

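The tray is out, with rim corners at about crop (102,350), (354,370), (345,460) and (92,440). Next I compute the bay centres.

```bash
python3 - <<'E'
from h import *
F=cv2.imread("pics/top1.png")[:,:,::-1].copy()
for n in ("top","side"):
    F=cv2.imread(f"pics/{n}1.png")[:,:,::-1].copy()
    for c,a,m in blobs(blue(F),700):
        r=cv2.minAreaRect(np.argwhere(m)[:,::-1].astype(np.float32))
        if n=="top" and not(150<c[1]<250): continue
        print(n,r); q=[plane(n,*p,.032) for p in cv2.boxPoints(r)]
        print(np.array(q),"mean",np.mean(q,0),[np.linalg.norm(q[i]-q[i-1]) for i in range(4)])
    
ps=[plane("top",170+u/4,100+v/4,.032) for u,v in((102,350),(354,370),(345,460),(92,440))]
print(np.mean(ps,0),"yaws",[np.degrees(np.arctan2(-(a-b)[0],(a-b)[1])) for a,b in((ps[0],ps[1]),(ps[3],ps[2]))])
print("knob",plane("top",170+209/4,100+530/4,.06))
E
```

```text
top ((225.05943298339844, 200.86740112304688), (62.80711364746094, 21.737165451049805), 4.4846062660217285)
[[ 0.4975  0.1043  0.032 ]
 [ 0.5652  0.1007  0.032 ]
 [ 0.5507 -0.0943  0.032 ]
 [ 0.4832 -0.0893  0.032 ]] mean [0.5241 0.0053 0.032 ] [np.float64(0.194145573651575), np.float64(0.0678160916803993), np.float64(0.19558302710615816), np.float64(0.06772562015828323)]
side ((339.6400146484375, 64.47999572753906), (31.96122169494629, 70.14498901367188), 81.8698959350586)
[[ 0.1872 -0.8457  0.032 ]
 [-0.1157 -0.8537  0.032 ]
 [-0.0623 -0.6567  0.032 ]
 [ 0.2205 -0.653   0.032 ]] mean [ 0.0574 -0.7523  0.032 ] [np.float64(0.1955078031595541), np.float64(0.30305919813199333), np.float64(0.20411481833011932), np.float64(0.2827964950230636)]
side ((265.90997314453125, 249.36997985839844), (62.64966583251953, 24.890159606933594), 81.8698959350586)
[[ 0.5552 -0.0923  0.032 ]
 [ 0.479  -0.0903  0.032 ]
 [ 0.5     0.1147  0.032 ]
 [ 0.5693  0.1118  0.032 ]] mean [0.5259 0.011  0.032 ] [np.float64(0.2046378339031541), np.float64(0.07616182025211155), np.float64(0.20605530735764457), np.float64(0.0693198354040577)]
[0.5229 0.003  0.032 ] yaws [np.float64(-4.299143391161265), np.float64(-4.257608617483686)]
knob [0.4253 0.0106 0.06  ]
```

```bash
python3 - <<'E'
from h import *
go((.4505,-.2965,.15),YAW)
E
```

```text
shift [-0.0511  0.0277  0.0999] turn [0.0011 0.0021 0.6643] t 6.47 tcp [ 0.3988 -0.2693  0.2498] F [-0.2874  0.2362  0.1733] gap 0.085
```

Emit:
jog_arm(
  motion=[
    [-0.051, 0.028, 0.06, 0.001, 0.002, 0.664, 1],
    [-0.051, 0.028, 0.06, 0.001, 0.002, 0.664, 1],
    [-0.051, 0.028, 0.06, 0.001, 0.002, 0.664, 1],
    [-0.051, 0.028, 0.06, 0.001, 0.002, 0.664, 1],
    [-0.051, 0.028, 0.1, 0.001, 0.002, 0.664, 1],
    [-0.051, 0.028, 0.14, 0.001, 0.002, 0.664, 1],
    [-0.051, 0.028, 0.164, 0.001, 0.002, 0.664, 1],
    [-0.051, 0.028, 0.164, 0.001, 0.002, 0.664, 0],
    [-0.051, 0.028, 0.164, 0.001, 0.002, 0.664, 0],
    [-0.051, 0.028, 0.164, 0.001, 0.002, 0.664, -0.5],
    [-0.051, 0.028, 0.164, 0.001, 0.002, 0.664, -0.5],
    [-0.051, 0.028, 0.164, 0.001, 0.002, 0.664, -0.5],
  ],
  grip_force=20,
)

```text
t: 7.98
tool_pos: [0.4514, -0.2916, 0.0869]
tcp_rot: [0.73, 0.683, 0.001, -0.0]
ft_force: [1.4, 0.7, 4.8]
finger_gap: 0.0516
grip_force: 20.0
```

```bash
python3 - <<'E'
from h import *
B=np.array([.5225,.006,0])
for i in(0,2): 
    b=B+(.065 if i==0 else -.065)*PY; print(b)
go([*(B+.065*PY)[:2],.19],YAW)
E
```

```text
[0.5273 0.0708 0.    ]
[ 0.5177 -0.0588  0.    ]
shift [ 0.3668  0.0516 -0.1027] turn [ 0.0005 -0.0011  0.0067] t 7.97 tcp [ 0.4514 -0.2916  0.0869] F [1.4224 0.7174 4.8066] gap 0.0516
```

Emit:
jog_arm(
  motion=[
    [0, 0, -0.05, 0, 0, 0, -0.5],
    [0.05, -0.02, -0.09, 0, 0, 0.0067, -0.5],
    [0.11, -0.02, -0.1, 0, 0, 0.0067, -0.5],
    [0.17, -0.02, -0.1, 0, 0, 0.0067, -0.5],
    [0.23, -0.02, -0.1, 0, 0, 0.0067, -0.5],
    [0.29, -0.02, -0.1, 0, 0, 0.0067, -0.5],
    [0.34, 0.0, -0.1, 0, 0, 0.0067, -0.5],
    [0.371, 0.04, -0.1, 0, 0, 0.0067, -0.5],
    [0.371, 0.052, -0.1, 0, 0, 0.0067, -0.5],
    [0.371, 0.052, -0.1, 0, 0, 0.0067, -0.5],
    [0.371, 0.052, -0.1, 0, 0, 0.0067, -0.5],
    [0.371, 0.052, -0.1, 0, 0, 0.0067, -0.5],
  ],
)

```text
t: 9.48
tool_pos: [0.5263, 0.0745, 0.1866]
tcp_rot: [0.733, 0.68, -0.0, -0.002]
ft_force: [-0.7, 0.1, -0.7]
finger_gap: 0.0515
grip_force: 20.0
```

```bash
python3 - <<'E'
from h import *
G=frame("side","side2");print(tins("side",G))
cv2.imwrite("pics/side2c.png",cv2.resize(G[190:340,200:350],None,fx=4,fy=4,interpolation=2)[:,:,::-1])
go([.5273,.0753,.108],YAW)
E
```

```text
[(254.72982788085938, 138.54495239257812, np.int32(118), 11.584830284118652, 13.6394681930542), (227.20016479492188, 164.85263061523438, np.int32(79), 8.181994438171387, 13.938501358032227), (265.44720458984375, 244.49481201171875, np.int32(20), 2.475510835647583, 7.427062034606934), (276.4698486328125, 243.42665100097656, np.int32(21), 3.185359001159668, 6.569197177886963), (272.1585388183594, 252.3677520751953, np.int32(124), 7.954972743988037, 19.381860733032227)]
shift [0.0006 0.0009 0.0787] turn [-0.0028 -0.0024 -0.0013] t 9.53 tcp [0.5265 0.0746 0.1867] F [ 0.1701  0.1852 -0.4838] gap 0.0518
```

View pics/side2c.png

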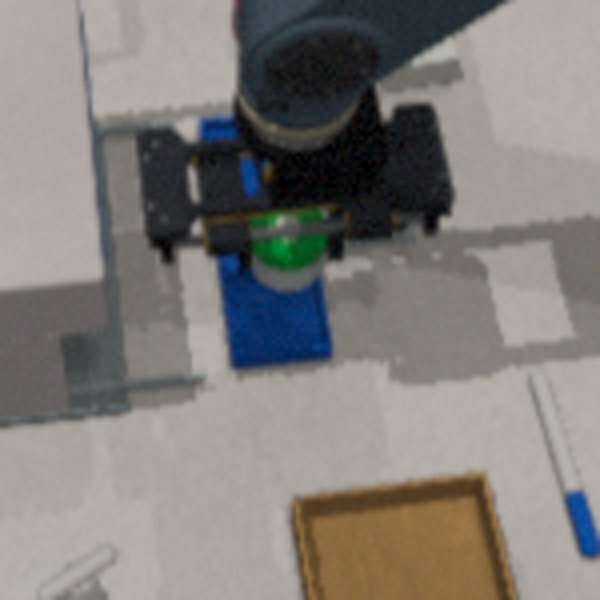

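Emit:
jog_arm(
  motion=[
    [0, 0, 0.04, -0.003, -0.002, 0, -0.5],
    [0.001, 0.001, 0.06, -0.003, -0.002, 0, -0.5],
    [0.001, 0.001, 0.07, -0.003, -0.002, 0, -0.5],
    [0.001, 0.001, 0.077, -0.003, -0.002, 0, -0.5],
    [0.001, 0.001, 0.079, -0.003, -0.002, 0, -0.5],
    [0.001, 0.001, 0.08, -0.003, -0.002, 0, -0.5],
  ],
)

```text
t: 10.28
tool_pos: [0.5288, 0.0764, 0.1073]
tcp_rot: [0.733, 0.681, 0.001, 0.001]
ft_force: [-0.3, -0.9, 0.1]
finger_gap: 0.0513
grip_force: 20.0
```

```bash
python3 - <<'E'
from h import *
p=plane("side",272.0,262.75,.1007);print(p)
print(arm.get_state()["ft_force"],arm.get_state()["tool_pos"])
E
```

```text
[0.5284 0.0952 0.1007]
[-0.2924 -0.8653  0.0936] [0.5288 0.0764 0.1073]
```

Emit:
jog_arm(
  motion=[
    [0, 0, 0.002, 0, 0, 0, -0.5],
    [0, 0, 0.002, 0, 0, 0, 0.5],
    [0, 0, 0.002, 0, 0, 0, 0.5],
    [0, 0, -0.04, 0, 0, 0, 0.5],
    [0, 0, -0.09, 0, 0, 0, 0.5],
    [-0.06, -0.05, -0.1, 0, 0, 0, 1],
    [-0.12, -0.09, -0.1, 0, 0, 0, 1],
    [-0.18, -0.1, -0.1, 0, 0, 0, 1],
    [-0.24, -0.1, -0.1, 0, 0, 0, 1],
    [-0.3, -0.1, -0.1, 0, 0, 0, 1],
    [-0.3, -0.1, -0.1, 0, 0, 0, 1],
    [-0.3, -0.1, -0.1, 0, 0, 0, 1],
  ],
)

```text
t: 11.78
tool_pos: [0.4064, -0.216, 0.2063]
tcp_rot: [0.733, 0.68, 0.001, 0.0]
ft_force: [0.1, 0.7, 0.3]
finger_gap: 0.0871
grip_force: 0.0
```

```bash
python3 - <<'E'
from h import *
F=frame("top","top3"); G=frame("side","side3")
for n,f in(("top",F),("side",G)):
  for t in tins(n,f): print(n,np.round(t,1),plane(n,t[0],t[1],.04),plane(n,t[0],t[1],.06))
go((.472,-.4155,.15),YAW)
E
```

```text
top [327.  182.7 175.   15.2  15.9] [ 0.5814 -0.3107  0.04  ] [ 0.5782 -0.3071  0.06  ]
top [204.  198.8 193.   15.8  16.6] [0.5291 0.0699 0.04  ] [0.5267 0.0675 0.06  ]
top [362.3 218.2 180.   15.3  16.2] [ 0.4716 -0.4169  0.04  ] [ 0.4701 -0.4116  0.06  ]
side [253.9 138.5 100.   11.5  12.1] [ 0.4771 -0.4123  0.04  ] [ 0.4808 -0.3939  0.06  ]
side [227.2 164.9  78.    8.2  13.9] [ 0.5867 -0.3132  0.04  ] [ 0.5885 -0.2966  0.06  ]
side [269.5 262.8 222.   16.9  17.8] [0.5266 0.064  0.04  ] [0.5294 0.0739 0.06  ]
shift [-0.1966  0.0803  0.0558] turn [-0.0001 -0.0023  0.0009] t 11.88 tcp [ 0.4061 -0.2137  0.2062] F [-0.2564  0.8581 -0.2487] gap 0.0871
```

Emit:
jog_arm(
  motion=[
    [-0.06, 0.03, 0.03, 0, 0, 0, 1],
    [-0.12, 0.06, 0.03, 0, 0, 0, 1],
    [-0.18, 0.08, 0.03, 0, 0, 0, 1],
    [-0.198, 0.079, 0.04, 0, -0.002, 0, 1],
    [-0.198, 0.079, 0.08, 0, -0.002, 0, 1],
    [-0.198, 0.079, 0.12, 0, -0.002, 0, 1],
    [-0.198, 0.079, 0.12, 0, -0.002, 0, 1],
    [-0.198, 0.079, 0.12, 0, -0.002, 0, 1],
  ],
)

```text
t: 12.88
tool_pos: [0.4722, -0.4176, 0.0875]
tcp_rot: [0.732, 0.682, 0.0, 0.001]
ft_force: [-0.0, 0.2, 1.2]
finger_gap: 0.0872
grip_force: 0.0
```

```bash
python3 - <<'E'
from h import *
go((.4707,-.4155,.086),YAW)
E
```

```text
shift [ 0.002  -0.0017  0.0015] turn [0.0021 0.002  0.0022] t 12.88 tcp [ 0.4722 -0.4176  0.0875] F [-0.0281  0.2466  1.2089] gap 0.0872
```

Emit:
jog_arm(
  motion=[
    [0.002, -0.001, 0.001, 0, 0, 0, 0],
    [0.002, -0.001, 0.001, 0, 0, 0, -0.5],
    [0.002, -0.001, 0.001, 0, 0, 0, -0.5],
    [0.002, -0.001, 0.001, 0, 0, 0, -0.5],
    [0.002, -0.001, 0.001, 0, 0, 0, -0.5],
    [0.002, 0, -0.05, 0, 0, 0, -0.5],
    [0.06, -0.03, -0.09, 0, 0, 0.002, -0.5],
    [0.115, -0.06, -0.09, 0, 0, 0.002, -0.5],
    [0.175, -0.06, -0.09, 0, 0, 0.002, -0.5],
    [0.235, -0.06, -0.09, 0, 0, 0.002, -0.5],
    [0.295, -0.06, -0.09, 0, 0, 0.002, -0.5],
    [0.34, -0.05, -0.09, 0, 0, 0.002, -0.5],
  ],
)

```text
t: 14.38
tool_pos: [0.4445, -0.0733, 0.1757]
tcp_rot: [0.733, 0.68, -0.001, -0.0]
ft_force: [0.6, 0.0, -1.7]
finger_gap: 0.0515
grip_force: 20.0
```

Emit:
jog_arm(
  motion=[
    [0.05, 0.02, 0, 0, 0, 0, -0.5],
    [0.085, 0.06, 0, 0, 0, 0, -0.5],
    [0.085, 0.07, 0, 0, 0, 0, -0.5],
    [0.085, 0.07, 0, 0, 0, 0, -0.5],
    [0.085, 0.07, 0, 0, 0, 0, -0.5],
    [0.085, 0.07, 0, 0, 0, 0, -0.5],
  ],
)

```text
t: 15.12
tool_pos: [0.521, 0.0029, 0.1757]
tcp_rot: [0.734, 0.679, -0.001, 0.0]
ft_force: [0.8, 0.0, -1.2]
finger_gap: 0.0515
grip_force: 20.0
```

```bash
python3 - <<'E'
from h import *
go((.5225,.006,.108),YAW)
E
```

```text
shift [0.0033 0.0013 0.0677] turn [-0.0001  0.0014 -0.0038] t 15.12 tcp [0.521  0.0029 0.1757] F [ 0.7622  0.0285 -1.2254] gap 0.0515
```

Emit:
jog_arm(
  motion=[
    [0.003, 0.001, 0.03, 0, 0.001, -0.004, -0.5],
    [0.003, 0.001, 0.05, 0, 0.001, -0.004, -0.5],
    [0.003, 0.001, 0.06, 0, 0.001, -0.004, -0.5],
    [0.003, 0.001, 0.066, 0, 0.001, -0.004, -0.5],
    [0.003, 0.001, 0.068, 0, 0.001, -0.004, -0.5],
    [0.003, 0.001, 0.069, 0, 0.001, -0.004, -0.5],
  ],
)

```text
t: 15.88
tool_pos: [0.5238, 0.0064, 0.1073]
tcp_rot: [0.732, 0.681, 0.001, 0.001]
ft_force: [-0.9, 0.2, -1.1]
finger_gap: 0.0518
grip_force: 20.0
```

Emit:
jog_arm(
  motion=[
    [0, 0, 0.001, 0, 0, 0, -0.5],
    [0, 0, 0.001, 0, 0, 0, 0.5],
    [0, 0, 0.001, 0, 0, 0, 0.5],
    [0, 0, -0.04, 0, 0, 0, 0.5],
    [0, 0, -0.09, 0, 0, 0, 0.5],
    [-0.03, -0.06, -0.1, 0, 0, 0, 1],
    [-0.08, -0.1, -0.1, 0, 0, 0, 1],
    [-0.14, -0.1, -0.1, 0, 0, 0, 1],
    [-0.2, -0.1, -0.1, 0, 0, 0, 1],
    [-0.26, -0.08, -0.1, 0, 0, 0, 1],
    [-0.29, -0.04, -0.1, 0, 0, 0, 1],
    [-0.29, -0.04, -0.1, 0, 0, 0, 1],
  ],
)

```text
t: 17.38
tool_pos: [0.4655, -0.2839, 0.2076]
tcp_rot: [0.733, 0.681, 0.001, 0.004]
ft_force: [0.5, 1.3, -1.0]
finger_gap: 0.087
grip_force: 0.0
```

```bash
python3 - <<'E'
from h import *
F=frame("top","top4"); G=frame("side","side4")
for n,f in(("top",F),("side",G)):
  for t in tins(n,f): print(n,np.round(t,1),plane(n,t[0],t[1],.04),plane(n,t[0],t[1],.06))
go((.580,-.309,.15),YAW)
E
```

```text
top [327.7 177.   43.    3.9  11.8] [ 0.5992 -0.3132  0.04  ] [ 0.5957 -0.3095  0.06  ]
top [204.  198.9 193.   15.8  16.6] [0.5289 0.0697 0.04  ] [0.5266 0.0674 0.06  ]
top [224.9 200.4 175.   15.2  16.2] [0.5244 0.0052 0.04  ] [0.5221 0.0039 0.06  ]
side [227.2 164.9  80.    7.9  14.2] [ 0.5867 -0.3134  0.04  ] [ 0.5884 -0.2968  0.06  ]
side [266.4 242.6 207.   15.9  17.5] [ 0.5213 -0.0014  0.04  ] [0.5242 0.0097 0.06  ]
side [269.4 262.5 231.   17.6  17.7] [0.5267 0.0631 0.04  ] [0.5295 0.073  0.06  ]
shift [-0.0212  0.1196  0.0566] turn [ 0.0001 -0.0008  0.0019] t 17.48 tcp [ 0.4623 -0.2794  0.2066] F [ 0.0452 -0.0859 -0.445 ] gap 0.0867
```

Emit:
jog_arm(
  motion=[
    [-0.021, 0.06, 0.04, 0, 0, 0, 1],
    [-0.021, 0.12, 0.055, 0, 0, 0, 1],
    [-0.021, 0.12, 0.09, 0, 0, 0, 1],
    [-0.021, 0.12, 0.12, 0, 0, 0, 1],
    [-0.021, 0.12, 0.12, 0, 0, 0, 1],
    [-0.021, 0.12, 0.12, 0, 0, 0, 1],
  ],
)

```text
t: 18.23
tool_pos: [0.5811, -0.3088, 0.0882]
tcp_rot: [0.732, 0.682, 0.0, 0.001]
ft_force: [-0.2, 0.3, -0.2]
finger_gap: 0.0871
grip_force: 0.0
```

```bash
python3 - <<'E'
from h import *
go((.580,-.309,.086),YAW)
E
```

```text
shift [-0.0003 -0.0011  0.0022] turn [0.0017 0.0006 0.0027] t 18.23 tcp [ 0.5811 -0.3088  0.0882] F [-0.1534  0.277  -0.218 ] gap 0.0871
```

Emit:
jog_arm(
  motion=[
    [0, -0.001, 0.002, 0, 0, 0, 0],
    [0, -0.001, 0.002, 0, 0, 0, -0.5],
    [0, -0.001, 0.002, 0, 0, 0, -0.5],
    [0, -0.001, 0.002, 0, 0, 0, -0.5],
    [0, -0.001, 0.002, 0, 0, 0, -0.5],
    [0, 0, -0.04, 0, 0, 0, -0.5],
    [0, -0.05, -0.08, 0, 0, 0.002, -0.5],
    [0, -0.11, -0.09, 0, 0, 0.002, -0.5],
    [0.05, -0.15, -0.09, 0, 0, 0.002, -0.5],
    [0.11, -0.16, -0.09, 0, 0, 0.002, -0.5],
    [0.17, -0.16, -0.09, 0, 0, 0.002, -0.5],
    [0.23, -0.16, -0.09, 0, 0, 0.002, -0.5],
  ],
)

```text
t: 19.73
tool_pos: [0.4375, -0.0671, 0.1769]
tcp_rot: [0.733, 0.68, 0.0, 0.001]
ft_force: [1.2, 0.1, -1.2]
finger_gap: 0.0514
grip_force: 20.0
```

Emit:
jog_arm(
  motion=[
    [0.015, 0.03, 0, 0, 0, 0, -0.5],
    [0.015, 0.078, 0, 0, 0, 0, -0.5],
    [0.015, 0.078, 0, 0, 0, 0, -0.5],
    [0.015, 0.078, 0, 0, 0, 0, -0.5],
    [0.015, 0.078, 0, 0, 0, 0, -0.5],
  ],
)

```text
t: 20.35
tool_pos: [0.5151, -0.0591, 0.1765]
tcp_rot: [0.733, 0.681, -0.0, -0.0]
ft_force: [0.1, 0.2, -1.1]
finger_gap: 0.0515
grip_force: 20.0
```

```bash
python3 - <<'E'
from h import *
go((.5177,-.0588,.108),YAW)
E
```

```text
shift [0.0004 0.0027 0.0685] turn [-0.0012 -0.0002 -0.0003] t 20.35 tcp [ 0.5151 -0.0591  0.1765] F [ 0.1398  0.217  -1.1399] gap 0.0515
```

Emit:
jog_arm(
  motion=[
    [0, 0.003, 0.03, 0, 0, 0, -0.5],
    [0, 0.003, 0.05, 0, 0, 0, -0.5],
    [0, 0.003, 0.06, 0, 0, 0, -0.5],
    [0, 0.003, 0.067, 0, 0, 0, -0.5],
    [0, 0.003, 0.069, 0, 0, 0, -0.5],
    [0, 0.003, 0.07, 0, 0, 0, -0.5],
  ],
)

```text
t: 21.1
tool_pos: [0.5201, -0.0596, 0.1073]
tcp_rot: [0.733, 0.681, 0.001, 0.001]
ft_force: [-0.8, 0.8, -2.2]
finger_gap: 0.052
grip_force: 20.0
```

Emit:
jog_arm(
  motion=[
    [0, 0, 0.001, 0, 0, 0, 0.5],
    [0, 0, 0.001, 0, 0, 0, 0.5],
    [0, 0, 0.001, 0, 0, 0, 0.5],
    [0, 0, -0.04, 0, 0, 0, 0.5],
    [0, -0.02, -0.09, 0, 0, 0, 0.5],
    [0.02, -0.07, -0.1, 0, 0, -0.18, 0.5],
    [0.065, -0.101, -0.1, 0, 0, -0.36, 0.2],
    [0.065, -0.101, -0.1, 0, 0, -0.54, 0.2],
    [0.065, -0.101, -0.1, 0, 0, -0.72, 0.2],
    [0.065, -0.101, -0.1, 0, 0, -0.9, 0.2],
    [0.065, -0.101, -0.1, 0, 0, -1.08, 0.2],
    [0.065, -0.101, -0.1, 0, 0, -1.26, 0.2],
  ],
)

```text
t: 22.6
tool_pos: [0.4237, 0.0128, 0.2069]
tcp_rot: [0.188, 0.982, -0.0, 0.001]
ft_force: [0.2, 0.1, -0.4]
finger_gap: 0.0522
grip_force: 0.0
```

Emit:
jog_arm(
  motion=[
    [0, 0, 0, 0, 0, -0.18, 0.2],
    [0, 0, 0, 0, 0, -0.31, 0.2],
    [0, 0, 0, 0, 0, -0.31, 0.2],
    [0, 0, 0, 0, 0, -0.31, 0.2],
  ],
)

```text
t: 23.1
tool_pos: [0.4237, 0.0127, 0.2068]
tcp_rot: [0.038, 0.999, -0.0, 0.001]
ft_force: [-0.1, 0.2, 0.6]
finger_gap: 0.0522
grip_force: 0.0
```

```bash
python3 - <<'E'
from h import *
F=frame("top","top5"); G=frame("side","side5")
for n,f in(("top",F),("side",G)):
  for t in tins(n,f): print(n,np.round(t,1),plane(n,t[0],t[1],.06))
cv2.imwrite("pics/side5c.png",cv2.resize(G[130:310,160:340],None,fx=3,fy=3,interpolation=2)[:,:,::-1])
go((.423,.0135,.1),np.pi/2+YAW)
E
```

```text
top [204.  199.1 199.   16.1  16.6] [0.526  0.0675 0.06  ]
top [225.  200.8 185.   15.8  16.2] [0.5211 0.0037 0.06  ]
top [246.7 202.  182.   15.5  16.2] [ 0.5176 -0.0623  0.06  ]
side [262.9 223.  193.   15.4  16.9] [ 0.5204 -0.057   0.06  ]
side [266.5 242.3 209.   16.5  17.2] [0.5239 0.0087 0.06  ]
side [269.4 262.5 229.   17.5  17.7] [0.5294 0.073  0.06  ]
shift [0.001  0.0008 0.1068] turn [-0.0005  0.0017 -0.0019] t 23.2 tcp [0.4237 0.0127 0.2068] F [0.0985 0.1552 0.9746] gap 0.0522
```

View pics/side5c.png

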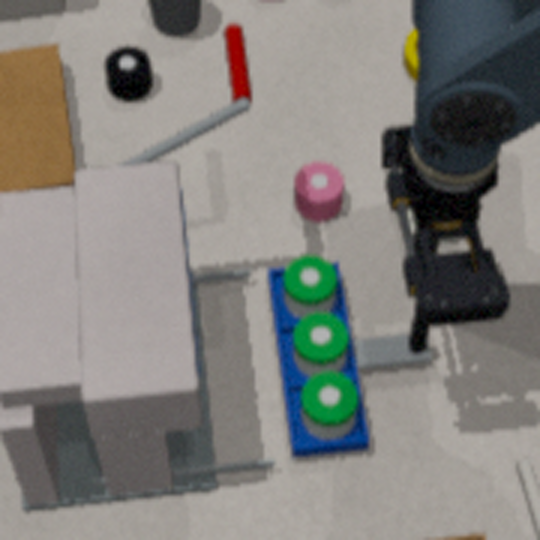

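All three tins stand in the bays, at crop (310,280), (320,337) and (330,400). Next I grip the knob and push the tray home.

Emit:
jog_arm(
  motion=[
    [0, 0, 0.05, 0, 0, 0, 0.2],
    [0.001, 0.001, 0.1, 0, 0, 0, 0.2],
    [0.001, 0.001, 0.107, 0, 0, 0, 0.2],
    [0.001, 0.001, 0.107, 0, 0, 0, -1],
    [0.001, 0.001, 0.107, 0, 0, 0, -1],
    [0.001, 0.001, 0.107, 0, 0, 0, -1],
    [0.001, 0.001, 0.107, 0, 0, 0, -1],
    [0.001, 0.001, 0.107, 0, 0, 0, -1],
    [-0.004, 0.001, 0.107, 0, 0, 0, -1],
    [-0.014, 0.001, 0.107, 0, 0, 0, -1],
    [-0.026, 0.001, 0.107, 0, 0, 0, -1],
    [-0.04, 0.001, 0.107, 0, 0, 0, -1],
  ],
  grip_force=25,
)

```text
t: 24.7
tool_pos: [0.4629, 0.0112, 0.1007]
tcp_rot: [0.037, 0.999, 0.0, -0.0]
ft_force: [-2.9, 1.3, 6.8]
finger_gap: 0.0168
grip_force: 25.0
```

Emit:
jog_arm(
  motion=[
    [-0.014, 0, 0, 0, 0, 0, -1],
    [-0.028, 0, 0, 0, 0, 0, -1],
    [-0.042, 0, 0, 0, 0, 0, -1],
    [-0.056, 0, 0, 0, 0, 0, -1],
    [-0.07, 0, 0, 0, 0, 0, -1],
    [-0.084, 0, 0, 0, 0, 0, -1],
    [-0.094, 0, 0, 0, 0, 0, -1],
    [-0.1, 0, 0, 0, 0, 0, -1],
    [-0.104, 0, 0, 0, 0, 0, -1],
    [-0.106, 0, 0, 0, 0, 0, -1],
  ],
)

```text
t: 25.95
tool_pos: [0.5697, 0.0033, 0.1007]
tcp_rot: [0.037, 0.999, 0.0, 0.001]
ft_force: [-2.2, 2.9, 6.5]
finger_gap: 0.0171
grip_force: 25.0
```

Emit:
jog_arm(
  motion=[
    [-0.004, 0, 0, 0, 0, 0, -1],
    [-0.008, 0, 0, 0, 0, 0, -1],
    [-0.011, 0, 0, 0, 0, 0, -1],
    [-0.011, 0, 0, 0, 0, 0, -1],
  ],
)

```text
t: 26.45
tool_pos: [0.5729, 0.0032, 0.1006]
tcp_rot: [0.036, 0.999, 0.0, -0.009]
ft_force: [-14.8, 0.6, 19.3]
finger_gap: 0.0169
grip_force: 25.0
```

Emit:
jog_arm(
  motion=[
    [0.009, 0, 0, 0, 0, 0, -1],
    [0.009, 0, 0, 0, 0, 0, -0.3],
    [0.009, 0, 0, 0, 0, 0, -0.3],
    [0.009, 0, 0, 0, 0, 0, -0.3],
    [0.009, 0, -0.05, 0, 0, 0, -0.3],
    [0.06, 0, -0.09, 0, 0, 0, 0],
    [0.1, -0.01, -0.14, 0, 0, 0.18, 0.5],
    [0.1, -0.04, -0.19, 0, 0, 0.36, 0.5],
    [0.1, -0.08, -0.24, 0, 0, 0.54, 0.5],
    [0.1, -0.12, -0.28, 0, 0, 0.72, 0.5],
    [0.09, -0.15, -0.285, 0, 0, 0.9, 0.5],
    [0.08, -0.175, -0.285, 0, 0, 1.08, 0.5],
  ],
)

```text
t: 27.95
tool_pos: [0.4877, -0.1681, 0.3862]
tcp_rot: [0.548, 0.836, 0.0, 0.002]
ft_force: [0.1, 0.1, 0.1]
finger_gap: 0.0653
grip_force: 0.0
```

Emit:
jog_arm(
  motion=[
    [0, 0, 0, 0, 0, 0.18, 0.5],
    [0, 0, 0, 0, 0, 0.36, 0.5],
    [0, 0, 0, 0, 0, 0.49, 0.5],
    [0, 0, 0, 0, 0, 0.49, 0.5],
    [0, 0, 0, 0, 0, 0.49, 0.5],
  ],
)

```text
t: 28.58
tool_pos: [0.4874, -0.1664, 0.3848]
tcp_rot: [0.732, 0.681, 0.0, 0.001]
ft_force: [-0.5, -0.7, 0.6]
finger_gap: 0.0655
grip_force: 0.0
```

```bash
python3 - <<'E'
from h import *
F=frame("top","top6"); G=frame("side","side6")
for n,f in(("top",F),("side",G)):
  print(n,[np.round(t[:3],1) for t in tins(n,f)])
  for c,a,m in blobs(red(f),40):
    r=cv2.minAreaRect(np.argwhere(m)[:,::-1].astype(np.float32)); print(n,"red",r)
go((.566,-.172,.385),YAW)
go((.566,-.172,.318),YAW)
E
```

```text
top [array([208. , 157.6,  45. ]), array([228., 159.,  53.]), array([250. , 160.8,  47. ])]
side [array([218.7, 275.3,  26. ])]
side red ((238.8170928955078, 150.35366821289062), (23.190624237060547, 5.300714015960693), 83.6598129272461)
shift [0.0001 0.0788 0.    ] turn [0.0015 0.0005 0.0013] t 28.68 tcp [ 0.4874 -0.1664  0.3849] F [-0.1995  0.0149 -0.0889] gap 0.0648
shift [0.0001 0.0787 0.067 ] turn [0.0015 0.0005 0.0013] t 28.68 tcp [ 0.4874 -0.1664  0.3849] F [-0.1995  0.0149 -0.0889] gap 0.0648
```

Emit:
jog_arm(
  motion=[
    [0, 0.05, 0, 0, 0, 0, 0.5],
    [0, 0.079, 0, 0, 0, 0, 0.5],
    [0, 0.079, 0, 0, 0, 0, 0.5],
    [0, 0.079, 0.03, 0, 0, 0, 0.5],
    [0, 0.079, 0.05, 0, 0, 0, 0.5],
    [0, 0.079, 0.066, 0, 0, 0, 0.5],
    [0, 0.079, 0.066, 0, 0, 0, 0.5],
    [0, 0.079, 0.066, 0, 0, 0, -0.5],
    [0, 0.079, 0.066, 0, 0, 0, -1],
    [0, 0.079, 0.066, 0, 0, 0, -1],
    [0, 0.079, 0.066, 0, 0, 0, -1],
    [0, 0.079, 0.066, 0, 0, 0, -1],
  ],
  grip_force=15,
)

```text
t: 30.18
tool_pos: [0.5663, -0.1722, 0.3192]
tcp_rot: [0.732, 0.681, 0.0, 0.001]
ft_force: [-0.3, 0.3, -0.7]
finger_gap: 0.0229
grip_force: 0.0
```

```bash
python3 - <<'E'
from h import *
a0=np.arctan2(.096,.1403)
for p in np.arange(0,1.041,.08):
    a=a0-p; print(round(p,2),"ty %.4f tz %.4f"%(-.17*np.cos(a)+.17*np.cos(a0),.17*(np.sin(a0)-np.sin(a))))
go((.566,-.172,.318),YAW)
E
```

```text
0.0 ty 0.0000 tz 0.0000
0.08 ty -0.0072 tz 0.0115
0.16 ty -0.0135 tz 0.0236
0.24 ty -0.0188 tz 0.0361
0.32 ty -0.0231 tz 0.0490
0.4 ty -0.0263 tz 0.0622
0.48 ty -0.0285 tz 0.0756
0.56 ty -0.0296 tz 0.0892
0.64 ty -0.0296 tz 0.1028
0.72 ty -0.0285 tz 0.1163
0.8 ty -0.0263 tz 0.1298
0.88 ty -0.0231 tz 0.1430
0.96 ty -0.0188 tz 0.1559
1.04 ty -0.0135 tz 0.1684
shift [ 0.0002 -0.0003  0.0012] turn [0.0017 0.0006 0.0001] t 30.18 tcp [ 0.5663 -0.1722  0.3192] F [-0.3357  0.3459 -0.6933] gap 0.0229
```

Emit:
jog_arm(
  motion=[
    [0, 0, 0.001, 0, 0, 0, -1],
    [0, 0, 0.001, 0, 0, 0, -1],
    [0, 0, 0.001, 0, 0, 0, -1],
  ],
  grip_force=40,
)

```text
t: 30.55
tool_pos: [0.5669, -0.1723, 0.3182]
tcp_rot: [0.733, 0.681, 0.001, 0.001]
ft_force: [3.1, 0.0, -1.6]
finger_gap: 0.0165
grip_force: 40.0
```

Emit:
jog_arm(
  motion=[
    [0, -0.007, 0.0115, 0, 0, 0, -1],
    [0, -0.0135, 0.0236, 0, 0, 0, -1],
    [0, -0.019, 0.036, 0, 0, 0, -1],
    [0, -0.023, 0.049, 0, 0, 0, -1],
    [0, -0.0263, 0.0622, 0, 0, 0, -1],
    [0, -0.0285, 0.0756, 0, 0, 0, -1],
    [0, -0.0296, 0.0892, 0, 0, 0, -1],
    [0, -0.0296, 0.1028, 0, 0, 0, -1],
    [0, -0.0285, 0.1163, 0, 0, 0, -1],
    [0, -0.0263, 0.1298, 0, 0, 0, -1],
    [0, -0.0231, 0.143, 0, 0, 0, -1],
    [0, -0.0231, 0.143, 0, 0, 0, -1],
  ],
)

```text
t: 32.05
tool_pos: [0.543, -0.1705, 0.1755]
tcp_rot: [0.732, 0.681, -0.0, 0.0]
ft_force: [-1.3, 1.9, 9.5]
finger_gap: 0.0166
grip_force: 39.0
```

Emit:
jog_arm(
  motion=[
    [0, 0.002, 0.0065, 0, 0, 0, -1],
    [0, 0.0043, 0.013, 0, 0, 0, -1],
    [0, 0.007, 0.02, 0, 0, 0, -1],
    [0, 0.009, 0.024, 0, 0, 0, -1],
    [0, 0.009, 0.027, 0, 0, 0, -1],
    [0, 0.009, 0.027, 0, 0, 0, -1],
    [0, 0.009, 0.027, 0, 0, 0, -1],
    [0, 0.009, 0.027, 0, 0, 0, -1],
  ],
)

```text
t: 33.05
tool_pos: [0.5511, -0.1711, 0.1495]
tcp_rot: [0.732, 0.681, -0.001, -0.0]
ft_force: [-2.9, 0.9, 11.3]
finger_gap: 0.0165
grip_force: 39.0
```

```bash
python3 - <<'E'
from h import *
go((.566,-.172,.318),YAW)
for n in ("top","side"):
  for c,a,m in blobs(red(frame(n)),20): print(n,cv2.minAreaRect(np.argwhere(m)[:,::-1].astype(np.float32)))
O=np.array([.672,-.0045,0])
for ph in(.9,1.):
  a=.6-ph;print(ph,[proj(n,O+(.0453-.17*np.cos(a))*PX-.165*PY+[0,0,.17+.17*np.sin(a)]) for n in("top","side")])
E
```

```text
shift [ 0.0001  0.0148 -0.1685] turn [-0.0011  0.0005  0.001 ] t 33.05 tcp [ 0.5511 -0.1711  0.1495] F [-2.9391  0.8645 11.2721] gap 0.0165
side ((247.0, 190.0), (12.0, 4.0), 90.0)
side ((211.6230926513672, 365.0154113769531), (16.124515533447266, 6.077702045440674), 7.125016689300537)
0.9 [array([280.3887, 191.1597]), array([248.5998, 184.4585])]
1.0 [array([280.1581, 189.9414]), array([246.7143, 187.8662])]
```

Emit:
jog_arm(
  motion=[
    [0, 0.001, 0.003, 0, 0, 0, -1],
    [0, 0.002, 0.006, 0, 0, 0, -1],
    [0, 0.002, 0.009, 0, 0, 0, -1],
    [0, 0.002, 0.009, 0, 0, 0, -1],
    [0, 0.002, 0.009, 0, 0, 0, -1],
  ],
)

```text
t: 33.78
tool_pos: [0.5523, -0.1713, 0.145]
tcp_rot: [0.732, 0.681, -0.001, -0.0]
ft_force: [-10.9, 3.1, 39.8]
finger_gap: 0.016
grip_force: 37.2
```

Emit:
jog_arm(
  motion=[
    [0, 0, -0.001, 0, 0, 0, -1],
    [0, 0, -0.001, 0, 0, 0, -1],
    [0, 0, -0.001, 0, 0, 0, -1],
    [0, 0, -0.001, 0, 0, 0, -1],
    [0, 0, -0.001, 0, 0, 0, -1],
    [0, 0, -0.001, 0, 0, 0, -1],
    [0, 0, -0.001, 0, 0, 0, -1],
    [0, 0, -0.001, 0, 0, 0, -1],
    [0, 0, -0.001, 0, 0, 0, -1],
  ],
)

```text
t: 34.9
tool_pos: [0.5522, -0.1713, 0.1452]
tcp_rot: [0.732, 0.681, -0.001, -0.0]
ft_force: [-11.7, 2.1, 35.3]
finger_gap: 0.0157
grip_force: 37.4
```

```bash
python3 - <<'E'
from h import *
for p in np.arange(0,1.01,.05):
    a=-.4+p; print(round(p,2),"ty %.4f tz %.4f"%(-.17*np.cos(a)+.17*np.cos(.4),.17*(np.sin(-.4)-np.sin(a))))
go((.566,-.172,.318),YAW)
E
```

```text
0.0 ty 0.0000 tz 0.0000
0.05 ty -0.0031 tz -0.0079
0.1 ty -0.0058 tz -0.0160
0.15 ty -0.0081 tz -0.0241
0.2 ty -0.0100 tz -0.0324
0.25 ty -0.0115 tz -0.0408
0.3 ty -0.0126 tz -0.0492
0.35 ty -0.0132 tz -0.0577
0.4 ty -0.0134 tz -0.0662
0.45 ty -0.0132 tz -0.0747
0.5 ty -0.0126 tz -0.0832
0.55 ty -0.0115 tz -0.0916
0.6 ty -0.0100 tz -0.1000
0.65 ty -0.0081 tz -0.1083
0.7 ty -0.0058 tz -0.1164
0.75 ty -0.0031 tz -0.1245
0.8 ty 0.0000 tz -0.1324
0.85 ty 0.0035 tz -0.1401
0.9 ty 0.0074 tz -0.1477
0.95 ty 0.0117 tz -0.1551
1.0 ty 0.0163 tz -0.1622
shift [ 0.      0.0134 -0.1728] turn [-0.0023  0.0014  0.002 ] t 34.9 tcp [ 0.5522 -0.1713  0.1452] F [-11.7394   2.101   35.2665] gap 0.0157
```

Emit:
jog_arm(
  motion=[
    [0, 0, -0.004, 0, 0, 0, -1],
    [0, -0.003, -0.012, 0, 0, 0, -1],
    [0, -0.006, -0.02, 0, 0, 0, -1],
    [0, -0.008, -0.028, 0, 0, 0, -1],
    [0, -0.01, -0.036, 0, 0, 0, -1],
    [0, -0.0115, -0.044, 0, 0, 0, -1],
    [0, -0.0126, -0.053, 0, 0, 0, -1],
    [0, -0.0132, -0.061, 0, 0, 0, -1],
    [0, -0.0134, -0.07, 0, 0, 0, -1],
    [0, -0.0132, -0.0785, 0, 0, 0, -1],
    [0, -0.0126, -0.087, 0, 0, 0, -1],
    [0, -0.0115, -0.0955, 0, 0, 0, -1],
  ],
)

```text
t: 36.4
tool_pos: [0.5401, -0.1704, 0.2346]
tcp_rot: [0.732, 0.681, -0.002, -0.002]
ft_force: [-4.5, -3.0, 0.3]
finger_gap: 0.0153
grip_force: 40.1
```

Emit:
jog_arm(
  motion=[
    [0, 0.0015, -0.0085, 0, 0, 0, -1],
    [0, 0.0035, -0.0167, 0, 0, 0, -1],
    [0, 0.0057, -0.0248, 0, 0, 0, -1],
    [0, 0.0084, -0.033, 0, 0, 0, -1],
    [0, 0.0115, -0.0408, 0, 0, 0, -1],
    [0, 0.015, -0.0485, 0, 0, 0, -1],
    [0, 0.019, -0.056, 0, 0, 0, -1],
    [0, 0.0232, -0.0635, 0, 0, 0, -1],
    [0, 0.0265, -0.069, 0, 0, 0, -1],
    [0, 0.0265, -0.07, 0, 0, 0, -1],
    [0, 0.0265, -0.07, 0, 0, 0, -1],
  ],
)

```text
t: 37.78
tool_pos: [0.5668, -0.1726, 0.3047]
tcp_rot: [0.732, 0.681, -0.002, -0.002]
ft_force: [-5.0, -1.8, 1.7]
finger_gap: 0.0153
grip_force: 40.5
```

```bash
python3 - <<'E'
from h import *
go((.566,-.172,.318),YAW)
E
```

```text
shift [ 0.0005 -0.0009 -0.0133] turn [-0.0056  0.0008  0.0006] t 37.77 tcp [ 0.5668 -0.1726  0.3047] F [-4.9892 -1.7561  1.7162] gap 0.0153
```

Emit:
jog_arm(
  motion=[
    [0, 0.001, -0.002, 0, 0, 0, -1],
    [0, 0.001, -0.004, 0, 0, 0, -1],
    [0, 0.001, -0.006, 0, 0, 0, -1],
    [0, 0.001, -0.006, 0, 0, 0, -1],
  ],
)

```text
t: 38.28
tool_pos: [0.5683, -0.1727, 0.3075]
tcp_rot: [0.733, 0.681, -0.002, -0.002]
ft_force: [-2.2, -4.9, -16.5]
finger_gap: 0.0155
grip_force: 40.6
```

Emit:
jog_arm(
  motion=[
    [0, 0, 0.003, 0, 0, 0, -0.4],
    [0, 0, 0.003, 0, 0, 0, -0.2],
    [0, 0, 0.003, 0, 0, 0, 0.2],
    [0, 0, 0.003, 0, 0, 0, 0.5],
    [0, 0, 0.003, 0, 0, 0, 0.5],
    [0, 0, -0.04, 0, 0, 0, 0.5],
    [0, 0, -0.08, 0, 0, 0, 0.5],
    [0, -0.05, -0.08, 0, 0, 0, 0.5],
    [0, -0.1, -0.08, 0, 0, -0.18, 0.3],
    [0, -0.12, -0.08, 0, 0, -0.36, 0.2],
    [0.03, -0.12, -0.06, 0, 0, -0.54, 0.2],
    [0.06, -0.12, -0.03, 0, 0, -0.72, 0.2],
  ],
)

```text
t: 39.78
tool_pos: [0.4553, -0.1038, 0.3422]
tcp_rot: [0.444, 0.896, 0.0, 0.003]
ft_force: [-0.1, 0.4, -0.3]
finger_gap: 0.0525
grip_force: 0.0
```

Emit:
jog_arm(
  motion=[
    [0.03, -0.02, 0.03, 0, 0, -0.18, 0.2],
    [0.06, -0.04, 0.07, 0, 0, -0.36, 0.2],
    [0.06, -0.04, 0.1, 0, 0, -0.54, 0.2],
    [0.06, -0.04, 0.1, 0, 0, -0.72, 0.2],
    [0.06, -0.04, 0.1, 0, 0, -0.85, 0.2],
    [0.06, -0.04, 0.1, 0, 0, -0.85, 0.2],
  ],
)

```text
t: 40.52
tool_pos: [0.3872, -0.0803, 0.2414]
tcp_rot: [0.038, 0.999, -0.0, 0.001]
ft_force: [0.3, 0.1, -0.2]
finger_gap: 0.0519
grip_force: 0.0
```

```bash
python3 - <<'E'
from h import *
F=frame("top","top7");G=frame("side","side7")
for n,f in(("top",F),("side",G)):
  print(n,[np.round(t[:3],1) for t in tins(n,f)])
  for c,a,m in blobs(red(f),40): print(n,cv2.minAreaRect(np.argwhere(m)[:,::-1].astype(np.float32)))
go((.5725,.0035,.19),np.pi/2+YAW)
E
```

```text
top [array([208.1, 157.5,  47. ]), array([227.9, 159. ,  52. ]), array([250. , 160.7,  48. ])]
top ((287.4896545410156, 174.1241455078125), (31.39119529724121, 4.484456539154053), 4.763641834259033)
side [array([218.8, 275.3,  27. ])]
side ((238.81707763671875, 150.35366821289062), (23.190624237060547, 5.079850673675537), 83.6598129272461)
shift [-0.1783  0.0976  0.0518] turn [-0.0008  0.0024 -0.0028] t 40.62 tcp [ 0.3872 -0.0802  0.2415] F [ 1.002   0.8781 -0.3622] gap 0.0522
```

Emit:
jog_arm(
  motion=[
    [0, 0.05, 0.05, 0, 0, 0, 0.2],
    [-0.06, 0.098, 0.06, 0, 0.002, -0.003, 0.2],
    [-0.12, 0.098, 0.07, 0, 0.002, -0.003, 0.2],
    [-0.178, 0.098, 0.08, 0, 0.002, -0.003, 0.2],
    [-0.178, 0.098, 0.1, 0, 0.002, -0.003, 0.2],
    [-0.178, 0.098, 0.141, 0, 0.002, -0.003, 0.2],
    [-0.178, 0.098, 0.141, 0, 0.002, -0.003, 0.2],
    [-0.178, 0.098, 0.141, 0, 0.002, -0.003, -1],
    [-0.178, 0.098, 0.141, 0, 0.002, -0.003, -1],
    [-0.178, 0.098, 0.141, 0, 0.002, -0.003, -1],
    [-0.178, 0.098, 0.141, 0, 0.002, -0.003, -1],
    [-0.178, 0.098, 0.141, 0, 0.002, -0.003, -1],
  ],
  grip_force=25,
)

```text
t: 42.12
tool_pos: [0.5722, 0.0034, 0.1013]
tcp_rot: [0.035, 0.999, -0.001, 0.0]
ft_force: [-1.4, -4.7, 3.9]
finger_gap: 0.0173
grip_force: 25.0
```

Emit:
jog_arm(
  motion=[
    [0.002, 0, 0, 0, 0, 0, -1],
    [0.01, 0, 0, 0, 0, 0, -1],
    [0.022, 0, 0, 0, 0, 0, -1],
    [0.036, 0, 0, 0, 0, 0, -1],
    [0.05, 0, 0, 0, 0, 0, -1],
    [0.064, 0, 0, 0, 0, 0, -1],
    [0.078, 0, 0, 0, 0, 0, -1],
    [0.092, 0, 0, 0, 0, 0, -1],
    [0.106, 0, 0, 0, 0, 0, -1],
    [0.12, 0, 0, 0, 0, 0, -1],
    [0.132, 0, 0, 0, 0, 0, -1],
    [0.138, 0, 0, 0, 0, 0, -1],
  ],
)

```text
t: 43.62
tool_pos: [0.4354, 0.0135, 0.1012]
tcp_rot: [0.036, 0.999, -0.001, 0.002]
ft_force: [2.3, -5.5, 5.1]
finger_gap: 0.0175
grip_force: 25.0
```

Emit:
jog_arm(
  motion=[
    [0.004, 0, 0, 0, 0, 0, -1],
    [0.008, 0, 0, 0, 0, 0, -1],
    [0.012, 0, 0, 0, 0, 0, -1],
    [0.017, 0, 0, 0, 0, 0, -1],
    [0.021, 0, 0, 0, 0, 0, -1],
    [0.021, 0, 0, 0, 0, 0, -1],
  ],
)

```text
t: 44.38
tool_pos: [0.4225, 0.0143, 0.1012]
tcp_rot: [0.037, 0.999, -0.002, 0.011]
ft_force: [13.9, 4.4, -3.7]
finger_gap: 0.0173
grip_force: 25.0
```

Emit:
jog_arm(
  motion=[
    [-0.006, 0, 0, 0, 0, 0, -1],
    [-0.006, 0, 0, 0, 0, 0, -0.3],
    [-0.006, 0, 0, 0, 0, 0, -0.3],
    [-0.006, 0, 0, 0, 0, 0, -0.3],
    [-0.006, 0, -0.05, 0, 0, 0, -0.3],
    [-0.006, 0, -0.1, 0, 0, 0, 0.5],
    [0.0, 0.03, -0.12, 0, 0, 0.18, 1],
    [0.0, 0.06, -0.12, 0, 0, 0.36, 1],
    [0.0, 0.09, -0.12, 0, 0, 0.54, 1],
    [0.0, 0.12, -0.12, 0, 0, 0.72, 1],
    [0.0, 0.12, -0.12, 0, 0, 0.9, 1],
    [0.0, 0.12, -0.12, 0, 0, 1.08, 1],
  ],
)

```text
t: 45.88
tool_pos: [0.4208, 0.136, 0.2201]
tcp_rot: [0.546, 0.838, -0.001, -0.001]
ft_force: [0.1, -0.0, -0.6]
finger_gap: 0.0856
grip_force: 0.0
```

Emit:
jog_arm(
  motion=[
    [0, 0, 0, 0, 0, 0.18, 1],
    [0, 0, 0, 0, 0, 0.36, 1],
    [0, 0, 0, 0, 0, 0.49, 1],
    [0, 0, 0, 0, 0, 0.49, 1],
    [0, 0, 0, 0, 0, 0.49, 1],
  ],
)

```text
t: 46.5
tool_pos: [0.4214, 0.1354, 0.2203]
tcp_rot: [0.731, 0.683, -0.001, -0.0]
ft_force: [-0.4, -0.5, 0.1]
finger_gap: 0.0868
grip_force: 0.0
```

```bash
python3 - <<'E'
from h import *
F=frame("top","top8");G=frame("side","side8")
for n,f in(("top",F),("side",G)):
  for t in tins(n,f): print(n,np.round(t[:3],1),plane(n,t[0],t[1],.06))
  for c,a,m in blobs(carton(f),300):
    r=cv2.minAreaRect(np.argwhere(m)[:,::-1].astype(np.float32)); q=np.array([plane(n,*p,.042) for p in cv2.boxPoints(r)]);print(n,"brown",np.round(r[0]),q.mean(0));
    if n=="side":print(q)
go((.5265,.069,.19),YAW)
E
```

```text
top [204.  199.4 187. ] [0.5251 0.0675 0.06  ]
top [224.9 201.2 192. ] [0.5197 0.0039 0.06  ]
top [246.6 202.4 181. ] [ 0.5165 -0.062   0.06  ]
top brown [334. 117.] [ 0.7925 -0.3369  0.042 ]
top brown [119. 211.] [0.4907 0.3281 0.042 ]
side [263.4 223.  195. ] [ 0.519  -0.0568  0.06  ]
side [266.9 242.3 208. ] [0.5227 0.009  0.06  ]
side [269.8 262.5 229. ] [0.5281 0.073  0.06  ]
side brown [420.  22.] [-0.3775 -0.9606  0.042 ]
[[-0.1665 -0.8793  0.042 ]
 [-0.5007 -1.2654  0.042 ]
 [-0.584  -1.0167  0.042 ]
 [-0.2588 -0.6808  0.042 ]]
side brown [474. 107.] [-0.3464 -0.4134  0.042 ]
[[-0.2267 -0.3083  0.042 ]
 [-0.3732 -0.5547  0.042 ]
 [-0.4702 -0.5158  0.042 ]
 [-0.3156 -0.2745  0.042 ]]
side brown [162. 173.] [ 0.8005 -0.3221  0.042 ]
[[ 0.8757 -0.4346  0.042 ]
 [ 0.7332 -0.4343  0.042 ]
 [ 0.7315 -0.2086  0.042 ]
 [ 0.8619 -0.211   0.042 ]]
side brown [305. 349.] [0.4892 0.3104 0.042 ]
[[0.5535 0.2127 0.042 ]
 [0.4075 0.2156 0.042 ]
 [0.4321 0.409  0.042 ]
 [0.5638 0.4042 0.042 ]]
shift [-0.059   0.1092  0.0303] turn [-0.0009  0.0005  0.0042] t 46.6 tcp [0.4216 0.1354 0.2204] F [ 0.3214  0.2539 -0.2381] gap 0.087
```

View pics/side8.png

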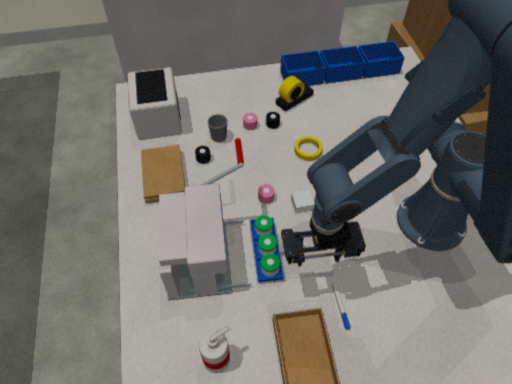

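View pics/top8.png

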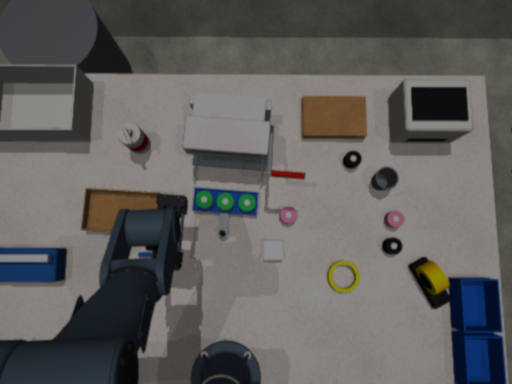

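The carton is still at about (.4895,.3285) and all three tins stand in the pulled-out tray. I start with the +y tin.

Emit:
jog_arm(
  motion=[
    [-0.059, 0.05, 0.01, 0, 0, 0.004, 0.8],
    [-0.059, 0.107, 0.03, 0, 0, 0.004, 0.8],
    [-0.059, 0.107, 0.06, 0, 0, 0.004, 0.8],
    [-0.059, 0.107, 0.09, 0, 0, 0.004, 0.8],
    [-0.059, 0.107, 0.113, 0, 0, 0.004, 0.8],
    [-0.059, 0.107, 0.113, 0, 0, 0.004, 0.8],
    [-0.059, 0.107, 0.113, 0, 0, 0.004, -0.5],
    [-0.059, 0.107, 0.113, 0, 0, 0.004, -0.5],
    [-0.059, 0.107, 0.113, 0, 0, 0.004, -0.5],
    [-0.059, 0.107, 0.113, 0, 0, 0.004, -0.5],
    [-0.059, 0.107, 0.07, 0, 0, 0.004, -0.5],
    [-0.059, 0.107, 0.02, 0, 0, 0.004, -0.5],
  ],
  grip_force=20,
)

```text
t: 48.1
tool_pos: [0.5235, 0.069, 0.2006]
tcp_rot: [0.733, 0.68, -0.002, -0.001]
ft_force: [1.3, 1.0, -0.5]
finger_gap: 0.0521
grip_force: 20.0
```

```bash
python3 - <<'E'
from h import *
go((.4932,.3965,.15),YAW)
E
```

```text
shift [ 0.3244 -0.0543  0.0506] turn [-0.004   0.0005 -0.001 ] t 48.1 tcp [0.5235 0.069  0.2006] F [ 1.3455  1.0151 -0.5235] gap 0.0521
```

Emit:
jog_arm(
  motion=[
    [0.06, -0.01, 0, 0, 0, 0, -0.5],
    [0.12, -0.02, 0, 0, 0, 0, -0.5],
    [0.18, -0.03, 0, 0, 0, 0, -0.5],
    [0.24, -0.04, 0, 0, 0, 0, -0.5],
    [0.3, -0.05, 0.0, 0, 0, 0, -0.5],
    [0.324, -0.054, 0.02, -0.003, 0, 0, -0.5],
    [0.324, -0.054, 0.04, -0.003, 0, 0, -0.5],
    [0.324, -0.054, 0.04, -0.003, 0, 0, -0.5],
  ],
)

```text
t: 49.1
tool_pos: [0.4927, 0.3957, 0.1583]
tcp_rot: [0.733, 0.681, -0.002, 0.001]
ft_force: [0.5, -0.7, -0.9]
finger_gap: 0.0512
grip_force: 20.0
```

```bash
python3 - <<'E'
from h import *
G=frame("side","side9");cv2.imwrite("pics/side9c.png",cv2.resize(G[264:384,240:400],None,fx=4,fy=4,interpolation=2)[:,:,::-1])
go((.4932,.3965,.092),YAW)
E
```

```text
shift [ 0.0009 -0.0006  0.0675] turn [ 0.0002  0.0021 -0.0006] t 49.15 tcp [0.4937 0.3957 0.1595] F [ 0.0228 -0.54   -0.375 ] gap 0.0515
```

View pics/side9c.png

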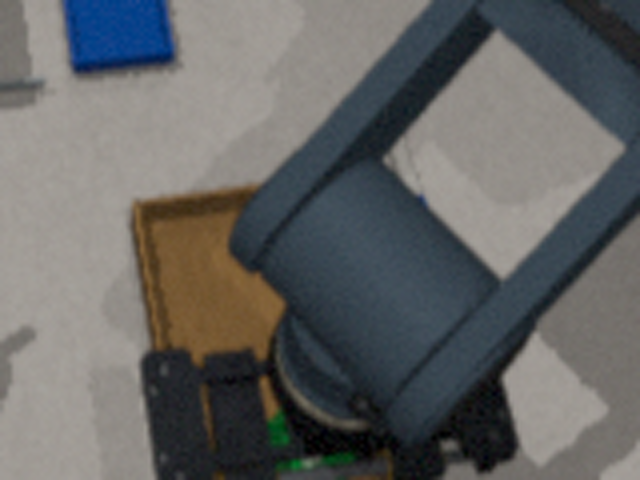

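The carton corner at crop (140,205) hasn't moved, and the hand is over the +y end. I lower the tin.

Emit:
jog_arm(
  motion=[
    [0, 0, 0.03, 0, 0.002, 0, -0.5],
    [0, 0, 0.045, 0, 0.002, 0, -0.5],
    [0, 0, 0.056, 0, 0.002, 0, -0.5],
    [0, 0, 0.064, 0, 0.002, 0, -0.5],
    [0, 0, 0.0675, 0, 0.002, 0, -0.5],
    [0, 0, 0.0675, 0, 0.002, 0, -0.5],
  ],
)

```text
t: 49.9
tool_pos: [0.4951, 0.3962, 0.0934]
tcp_rot: [0.733, 0.68, 0.002, 0.001]
ft_force: [-0.5, -0.6, -0.1]
finger_gap: 0.0516
grip_force: 20.0
```

Emit:
jog_arm(
  motion=[
    [0, 0, 0.002, 0, 0, 0, -0.5],
    [0, 0, 0.002, 0, 0, 0, -0.5],
    [0, 0, 0.002, 0, 0, 0, 0.4],
    [0, 0, 0.002, 0, 0, 0, 0.4],
    [0, 0, -0.04, 0, 0, 0, 0.4],
    [0, 0, -0.09, 0, 0, 0, 0.4],
    [-0.06, 0, -0.1, 0, 0, 0, 0.8],
    [-0.12, 0.01, -0.1, 0, 0, 0, 0.8],
    [-0.18, 0.02, -0.1, 0, 0, 0, 0.8],
    [-0.24, 0.02, -0.1, 0, 0, 0, 0.8],
    [-0.3, 0.03, -0.1, 0, 0, 0, 0.8],
    [-0.36, 0.05, -0.1, 0, 0, 0, 0.8],
  ],
)

```text
t: 51.4
tool_pos: [0.5169, 0.0323, 0.1924]
tcp_rot: [0.733, 0.681, 0.001, 0.0]
ft_force: [1.5, -0.2, -0.3]
finger_gap: 0.0782
grip_force: 0.0
```

Emit:
jog_arm(
  motion=[
    [-0.028, 0.002, 0, 0, 0, 0, 0.8],
    [-0.028, 0.002, 0, 0, 0, 0, 0.8],
    [-0.028, 0.002, 0, 0, 0, 0, 0.8],
    [-0.028, 0.002, 0, 0, 0, 0, 0.8],
  ],
)

```text
t: 51.9
tool_pos: [0.5171, 0.0071, 0.1923]
tcp_rot: [0.732, 0.681, 0.001, 0.0]
ft_force: [-0.7, -0.5, 0.1]
finger_gap: 0.0785
grip_force: 0.0
```

```bash
python3 - <<'E'
from h import *
G=frame("side","side10");F=frame("top","top10")
for n,f in(("top",F),("side",G)):
  for t in tins(n,f): print(n,np.round(t[:3],1),plane(n,t[0],t[1],.06),plane(n,t[0],t[1],.044))
  for c,a,m in blobs(carton(f),900):
    r=cv2.minAreaRect(np.argwhere(m)[:,::-1].astype(np.float32)); print(np.array([plane(n,*p,.042) for p in cv2.boxPoints(r)])[:,:2].tolist()) if abs(c[1]-211)<15 or abs(c[1]-347)<15 else 0
go((.519,.0055,.107),YAW)
E
```

```text
top [246.3 202.3 187. ] [ 0.5168 -0.0611  0.06  ] [ 0.5186 -0.0609  0.044 ]
top [ 97.4 209.7 207. ] [0.4922 0.3886 0.06  ] [0.4937 0.3946 0.044 ]
[[0.43199044041022383, 0.44289100150574856], [0.5616046453415139, 0.4433720105581368], [0.5485359515224213, 0.2031208818425996], [0.4192189007986768, 0.2060428106254998]]
side [264.1 227.5  83. ] [ 0.5204 -0.041   0.06  ] [ 0.518  -0.0506  0.044 ]
side [267.  242.3 204. ] [0.5224 0.009  0.06  ] [0.5201 0.0001 0.044 ]
side [311.8 379.  161. ] [0.4966 0.3914 0.06  ] [0.4939 0.388  0.044 ]
[[0.5536977706681705, 0.21258366659864947], [0.4076292284901145, 0.2153489622018856], [0.4320742574821544, 0.40900460103935676], [0.5637769359321283, 0.4043085609338162]]
shift [-0.0016  0.0017  0.0854] turn [ 0.0024 -0.0016  0.0011] t 52.0 tcp [0.5172 0.0071 0.1924] F [-0.0891  0.1293 -0.0274] gap 0.0783
```

Emit:
jog_arm(
  motion=[
    [-0.001, 0.002, 0.04, 0.002, -0.002, 0, 0.8],
    [-0.001, 0.002, 0.085, 0.002, -0.002, 0, 0.8],
    [-0.001, 0.002, 0.085, 0.002, -0.002, 0, 0.8],
    [-0.001, 0.002, 0.085, 0.002, -0.002, 0, -0.5],
    [-0.001, 0.002, 0.085, 0.002, -0.002, 0, -0.5],
    [-0.001, 0.002, 0.085, 0.002, -0.002, 0, -0.5],
    [-0.001, 0.002, 0.085, 0.002, -0.002, 0, -0.5],
    [-0.001, 0.002, 0.04, 0, 0, 0, -0.5],
    [0.0, 0.002, 0.0, 0, 0, 0, -0.5],
    [0.06, -0.01, 0.0, 0, 0, 0, -0.5],
    [0.12, -0.02, 0, 0, 0, 0, -0.5],
    [0.18, -0.03, 0, 0, 0, 0, -0.5],
  ],
)

```text
t: 53.5
tool_pos: [0.5003, 0.1889, 0.1929]
tcp_rot: [0.733, 0.68, 0.001, 0.001]
ft_force: [0.8, 0.1, -1.9]
finger_gap: 0.0515
grip_force: 20.0
```

Emit:
jog_arm(
  motion=[
    [0.06, -0.01, 0, 0, 0, 0, -0.5],
    [0.12, -0.02, 0, 0, 0, 0, -0.5],
    [0.14, -0.023, 0.03, 0, 0, 0, -0.5],
    [0.14, -0.023, 0.03, 0, 0, 0, -0.5],
    [0.14, -0.023, 0.03, 0, 0, 0, -0.5],
  ],
)

```text
t: 54.12
tool_pos: [0.4882, 0.3282, 0.1629]
tcp_rot: [0.733, 0.68, 0.001, 0.0]
ft_force: [0.4, -0.2, -1.0]
finger_gap: 0.0517
grip_force: 20.0
```

```bash
python3 - <<'E'
from h import *
go((.4895,.3285,.092),YAW)
E
```

```text
shift [0.0003 0.0011 0.0709] turn [ 0.002  -0.0008 -0.0011] t 54.12 tcp [0.4882 0.3282 0.1629] F [ 0.3776 -0.1584 -0.9638] gap 0.0517
```

Emit:
jog_arm(
  motion=[
    [0, 0.001, 0.03, 0.002, -0.001, 0, -0.5],
    [0, 0.001, 0.05, 0.002, -0.001, 0, -0.5],
    [0, 0.001, 0.06, 0.002, -0.001, 0, -0.5],
    [0, 0.001, 0.067, 0.002, -0.001, 0, -0.5],
    [0, 0.001, 0.071, 0.002, -0.001, 0, -0.5],
    [0, 0.001, 0.072, 0.002, -0.001, 0, -0.5],
    [0, 0.001, 0.072, 0.002, -0.001, 0, -0.5],
  ],
)

```text
t: 55.0
tool_pos: [0.4905, 0.3287, 0.093]
tcp_rot: [0.733, 0.681, 0.001, 0.001]
ft_force: [-0.4, -2.1, 8.2]
finger_gap: 0.0515
grip_force: 20.0
```

Force 8 N at the floor height, so the tin is on the floor. I release it and move to the last tin.

Emit:
jog_arm(
  motion=[
    [0, 0, 0, 0, 0, 0, 0.4],
    [0, 0, 0, 0, 0, 0, 0.4],
    [0, 0, 0, 0, 0, 0, 0.4],
    [0, 0, -0.04, 0, 0, 0, 0.4],
    [0, 0, -0.09, 0, 0, 0, 0.4],
    [-0.06, 0, -0.1, 0, 0, 0, 0.8],
    [-0.12, 0, -0.1, 0, 0, 0, 0.8],
    [-0.18, 0, -0.1, 0, 0, 0, 0.8],
    [-0.24, 0.01, -0.1, 0, 0, 0, 0.8],
    [-0.3, 0.02, -0.1, 0, 0, 0, 0.8],
    [-0.36, 0.04, -0.1, 0, 0, 0, 0.8],
    [-0.385, 0.052, -0.1, 0, 0, 0, 0.8],
  ],
)

```text
t: 56.5
tool_pos: [0.5137, -0.0623, 0.1907]
tcp_rot: [0.734, 0.679, 0.001, 0.001]
ft_force: [-0.5, 0.3, 0.4]
finger_gap: 0.0784
grip_force: 0.0
```

Emit:
jog_arm(
  motion=[
    [0, 0, 0, 0, 0, 0, 0.8],
    [0, 0, 0, 0, 0, 0, 0.8],
  ],
)

```text
t: 56.75
tool_pos: [0.5119, -0.0581, 0.1903]
tcp_rot: [0.733, 0.68, 0.0, -0.001]
ft_force: [-0.6, 0.2, 1.3]
finger_gap: 0.0781
grip_force: 0.0
```

```bash
python3 - <<'E'
from h import *
G=frame("side","side11");F=frame("top","top11")
for n,f in(("top",F),("side",G)):
  for t in tins(n,f): print(n,np.round(t[:3],1),plane(n,t[0],t[1],.06),plane(n,t[0],t[1],.044))
go((.5155,-.0595,.107),YAW)
E
```

```text
top [ 97.4 209.7 209. ] [0.4922 0.3886 0.06  ] [0.4937 0.3946 0.044 ]
top [119.6 211.2 200. ] [0.4879 0.3215 0.06  ] [0.4893 0.3266 0.044 ]
side [263.4 223.1 193. ] [ 0.5191 -0.0565  0.06  ] [ 0.5168 -0.0663  0.044 ]
side [306.8 355.3 317. ] [0.4937 0.3361 0.06  ] [0.491 0.332 0.044]
side [311.9 378.9 160. ] [0.4962 0.3913 0.06  ] [0.4935 0.3879 0.044 ]
shift [-0.0019  0.0038  0.0834] turn [-0.0009 -0.0011  0.0008] t 56.85 tcp [ 0.5119 -0.0574  0.1904] F [-0.4494 -0.4878  0.5758] gap 0.0784
```

Emit:
jog_arm(
  motion=[
    [-0.002, 0.004, 0.04, 0, 0, 0, 0.8],
    [-0.002, 0.004, 0.083, 0, 0, 0, 0.8],
    [-0.002, 0.004, 0.083, 0, 0, 0, 0.8],
    [-0.002, 0.004, 0.083, 0, 0, 0, -0.5],
    [-0.002, 0.004, 0.083, 0, 0, 0, -0.5],
    [-0.002, 0.004, 0.083, 0, 0, 0, -0.5],
    [-0.002, 0.004, 0.083, 0, 0, 0, -0.5],
    [-0.002, 0.004, 0.04, 0, 0, 0, -0.5],
    [0.0, 0.0, 0.0, 0, 0, 0, -0.5],
    [0.06, -0.01, 0.0, 0, 0, 0, -0.5],
    [0.12, -0.02, 0, 0, 0, 0, -0.5],
    [0.18, -0.03, 0, 0, 0, 0, -0.5],
  ],
)

```text
t: 58.35
tool_pos: [0.4958, 0.1242, 0.1909]
tcp_rot: [0.733, 0.68, 0.001, 0.0]
ft_force: [0.8, -0.2, -1.7]
finger_gap: 0.0512
grip_force: 20.0
```

Emit:
jog_arm(
  motion=[
    [0.06, -0.01, 0, 0, 0, 0, -0.5],
    [0.12, -0.018, 0, 0, 0, 0, -0.5],
    [0.135, -0.019, 0.03, 0, 0, 0, -0.5],
    [0.135, -0.019, 0.03, 0, 0, 0, -0.5],
    [0.135, -0.019, 0.03, 0, 0, 0, -0.5],
  ],
)

```text
t: 58.98
tool_pos: [0.4873, 0.2581, 0.161]
tcp_rot: [0.733, 0.68, 0.0, 0.0]
ft_force: [0.6, -0.8, -1.3]
finger_gap: 0.0514
grip_force: 20.0
```

```bash
python3 - <<'E'
from h import *
go((.4858,.2605,.092),YAW)
E
```

```text
shift [ 0.0023 -0.0017  0.069 ] turn [ 0.0001  0.     -0.0014] t 58.98 tcp [0.4873 0.2581 0.161 ] F [ 0.636  -0.8439 -1.341 ] gap 0.0514
```

Emit:
jog_arm(
  motion=[
    [0.002, -0.002, 0.03, 0, 0, 0, -0.5],
    [0.002, -0.002, 0.05, 0, 0, 0, -0.5],
    [0.002, -0.002, 0.06, 0, 0, 0, -0.5],
    [0.002, -0.002, 0.066, 0, 0, 0, -0.5],
    [0.002, -0.002, 0.068, 0, 0, 0, -0.5],
    [0.002, -0.002, 0.069, 0, 0, 0, -0.5],
    [0.002, -0.002, 0.069, 0, 0, 0, -0.5],
  ],
)

```text
t: 59.85
tool_pos: [0.4859, 0.2609, 0.0928]
tcp_rot: [0.733, 0.681, 0.001, 0.001]
ft_force: [-0.6, -2.5, 5.6]
finger_gap: 0.0515
grip_force: 20.0
```

Emit:
jog_arm(
  motion=[
    [0, 0, 0, 0, 0, 0, 0.4],
    [0, 0, 0, 0, 0, 0, 0.4],
    [0, 0, 0, 0, 0, 0, 0.4],
    [0, 0, -0.04, 0, 0, 0, 0.4],
    [0, 0, -0.09, 0, 0, 0, 0.4],
    [-0.06, -0.02, -0.115, 0, 0, -0.18, 0.4],
    [-0.12, -0.04, -0.115, 0, 0, -0.36, 0.2],
    [-0.18, -0.045, -0.115, 0, 0, -0.54, 0.2],
    [-0.24, -0.045, -0.115, 0, 0, -0.72, 0.2],
    [-0.251, -0.045, -0.115, 0, 0, -0.9, 0.2],
    [-0.251, -0.045, -0.115, 0, 0, -1.08, 0.2],
    [-0.251, -0.045, -0.115, 0, 0, -1.26, 0.2],
  ],
)

```text
t: 61.35
tool_pos: [0.4219, 0.0133, 0.2065]
tcp_rot: [0.208, 0.978, 0.0, 0.0]
ft_force: [-0.4, 1.0, -0.7]
finger_gap: 0.0527
grip_force: 0.0
```

Emit:
jog_arm(
  motion=[
    [0, 0, 0, 0, 0, -0.18, 0.2],
    [0, 0, 0, 0, 0, -0.31, 0.2],
    [0, 0, 0, 0, 0, -0.31, 0.2],
    [0, 0, 0, 0, 0, -0.31, 0.2],
  ],
)

```text
t: 61.85
tool_pos: [0.4219, 0.0141, 0.2065]
tcp_rot: [0.058, 0.998, 0.0, 0.0]
ft_force: [-0.2, -0.0, -0.1]
finger_gap: 0.0522
grip_force: 0.0
```

```bash
python3 - <<'E'
from h import *
G=frame("side","side12");F=frame("top","top12")
for n,f in(("top",F),("side",G)):
  for t in tins(n,f): print(n,np.round(t,1),plane(n,t[0],t[1],.044))
go((.423,.0135,.1),np.pi/2+YAW)
E
```

```text
top [ 97.4 209.7 211.   16.1  17.7] [0.4936 0.3945 0.044 ]
top [119.6 211.2 202.   16.2  17. ] [0.4893 0.3266 0.044 ]
top [141.7 213.  202.   16.2  17. ] [0.4842 0.2587 0.044 ]
side [301.5 328.1 290.   19.2  20.6] [0.4864 0.2634 0.044 ]
side [306.8 355.3 318.   20.2  21.6] [0.491 0.332 0.044]
side [311.9 378.9 161.   11.6  20.9] [0.4935 0.3879 0.044 ]
shift [-0.0011 -0.0005  0.1065] turn [ 0.0005  0.0006 -0.0417] t 61.95 tcp [0.4219 0.0141 0.2065] F [ 0.7019 -0.5641  0.1525] gap 0.0525
```

Emit:
jog_arm(
  motion=[
    [-0.001, 0, 0.05, 0, 0, -0.042, 0.2],
    [-0.001, 0, 0.1, 0, 0, -0.042, 0.2],
    [-0.001, 0, 0.106, 0, 0, -0.042, 0.2],
    [-0.001, 0, 0.106, 0, 0, -0.042, -1],
    [-0.001, 0, 0.106, 0, 0, -0.042, -1],
    [-0.001, 0, 0.106, 0, 0, -0.042, -1],
    [-0.001, 0, 0.106, 0, 0, -0.042, -1],
    [-0.001, 0, 0.106, 0, 0, -0.042, -1],
    [-0.001, 0, 0.106, 0, 0, -0.042, -1],
  ],
  grip_force=25,
)

```text
t: 63.08
tool_pos: [0.4234, 0.0141, 0.1014]
tcp_rot: [0.036, 0.999, 0.0, 0.001]
ft_force: [-0.0, 2.1, 7.5]
finger_gap: 0.0169
grip_force: 25.0
```

Emit:
jog_arm(
  motion=[
    [-0.012, 0, 0, 0, 0, 0, -1],
    [-0.027, 0, 0, 0, 0, 0, -1],
    [-0.042, 0, 0, 0, 0, 0, -1],
    [-0.057, 0, 0, 0, 0, 0, -1],
    [-0.072, 0, 0, 0, 0, 0, -1],
    [-0.087, 0, 0, 0, 0, 0, -1],
    [-0.102, 0, 0, 0, 0, 0, -1],
    [-0.117, 0, 0, 0, 0, 0, -1],
    [-0.132, 0, 0, 0, 0, 0, -1],
    [-0.142, 0, 0, 0, 0, 0, -1],
    [-0.146, 0, 0, 0, 0, 0, -1],
  ],
)

```text
t: 64.45
tool_pos: [0.569, 0.0034, 0.1015]
tcp_rot: [0.036, 0.999, 0.0, 0.001]
ft_force: [-2.3, -0.8, 7.2]
finger_gap: 0.017
grip_force: 25.0
```

Emit:
jog_arm(
  motion=[
    [-0.004, 0, 0, 0, 0, 0, -1],
    [-0.008, 0, 0, 0, 0, 0, -1],
    [-0.012, 0, 0, 0, 0, 0, -1],
    [-0.012, 0, 0, 0, 0, 0, -1],
  ],
)

```text
t: 64.95
tool_pos: [0.5742, 0.003, 0.1014]
tcp_rot: [0.035, 0.999, 0.0, -0.007]
ft_force: [-12.8, -2.1, 17.0]
finger_gap: 0.0176
grip_force: 25.0
```

Home stop reached. I release the knob and retreat.

Emit:
jog_arm(
  motion=[
    [0.008, 0, 0, 0, 0, 0, -1],
    [0.008, 0, 0, 0, 0, 0, -0.3],
    [0.008, 0, 0, 0, 0, 0, -0.3],
    [0.008, 0, 0, 0, 0, 0, -0.3],
    [0.008, 0, -0.05, 0, 0, 0, -0.3],
    [0.05, 0, -0.1, 0, 0, 0, 0],
    [0.1, 0, -0.14, 0, 0, 0, 0],
    [0.14, 0, -0.15, 0, 0, 0, 0],
    [0.14, 0, -0.15, 0, 0, 0, 0],
    [0.14, 0, -0.15, 0, 0, 0, 0],
  ],
)

```text
t: 66.2
tool_pos: [0.4418, 0.0124, 0.2508]
tcp_rot: [0.036, 0.999, 0.0, 0.001]
ft_force: [1.7, 0.0, -0.6]
finger_gap: 0.0435
grip_force: 0.0
```

```bash
python3 - <<'E'
from h import *
G=frame("side","side13");F=frame("top","top13")
for n,f in(("top",F),("side",G)):
  for t in tins(n,f): print(n,np.round(t,1),plane(n,t[0],t[1],.044))
  for c,a,m in blobs(red(f),30): print(n,"red",c)
  for c,a,m in blobs(blue(f),50): print(n,"blue",c,a)
go((.423,.0135,.1),np.pi/2+YAW)
E
```

```text
top [ 97.4 209.7 211.   16.2  17.7] [0.4936 0.3945 0.044 ]
top [119.6 211.2 203.   16.2  17.1] [0.4893 0.3265 0.044 ]
top [141.7 213.  203.   16.2  17. ] [0.4842 0.2587 0.044 ]
top red [287.6364 174.1189]
top blue [228.7591 161.434 ] 523
top blue [ 29.4342 266.9887] 1329
top blue [477.2351 330.7341] 2952
side [301.5 328.1 290.   19.2  20.6] [0.4863 0.2634 0.044 ]
side [306.8 355.3 321.   20.2  21.7] [0.491 0.332 0.044]
side [311.8 378.9 162.   11.7  21.2] [0.4939 0.388  0.044 ]
side red [238.7069 150.5172]
side blue [334.7357  62.8915] 3023
side blue [223.3621 277.3391] 174
side blue [345.4706 320.9265] 68
shift [ 0.0195 -0.0002  0.1503] turn [0.0004 0.0015 0.0013] t 66.3 tcp [0.4422 0.0123 0.2503] F [ 0.5575  0.4821 -0.2305] gap 0.0433
```

View pics/side13.png

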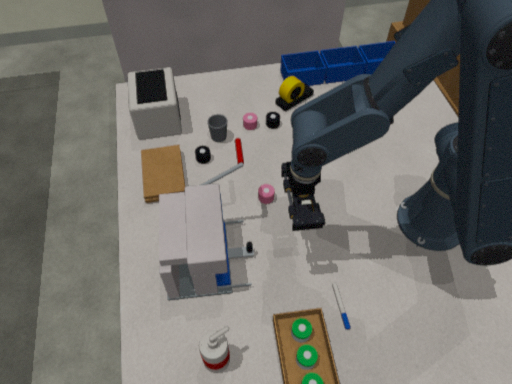

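The tins are in the carton at (302,328), (307,355) and (312,379), the tray is home and the lever is up.

```bash
python3 -c "
from rig import arm
print(arm.finish_job())"
```

```text
the job is handed in; nothing more can be done
None
```

I handed the job in at about 66 s: all three tins were pressed and now stand in the carton, the empty tray is fully home, and the lever was eased back up; no verdict was returned.

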